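Isolate the training rig, fit breakers on the rail, set the trip scale, re-energise

ROBOT

A 7-joint arm with a two-finger parallel gripper is mounted at the origin on the work surface. World frame = base frame: x ahead of the robot, y to its left, z up, the work surface at z = 0. Lengths are in m, angles in rad, forces in N, time in s.
With the tool pointing down it reaches from about 0.4 to 0.85 m from the base axis. Payload 10.4 kg.
Tool frame: the origin (TCP) lies midway between the tips of the shut fingers; the grasp point (between the pads) lies 19 mm behind it; z points along the fingers, y is the direction in which the jaws open and shut (so a half turn about z gives the same grasp; the last joint's range is limited). The gripper opens to 85 mm and grips with 20 to 120 N. Pads are 22 mm wide; open, the fingers measure 114 mm over their backs; the gripper's body (76 mm by 85 mm) begins 54 mm behind the grasp point. The pads swing forward as they close: fully open they stand 13 mm farther back than shut.
Start: joints at [-1.315, 0.332, -0.065, 1.46, 0.022, 1.35, -0.088], TCP at [0.172, 0.601, 0.231] pointing down, gripper open.
Joint ranges: [-2.6, 2.6], [-0.5, 2.12], [-1.47, 1.34], [0.16, 2.42], [-1.27, 4.41], [0.06, 2.06], [-2.6, 2.6]. Speed limits (rad/s): [2.22, 2.22, 2.79, 2.79, 3.14, 3.14, 3.14].

INTERFACE

Orientations are given as a unit quaternion [x, y, z, w].
In Python, from workcell import get_obs, camera, calibration, hand_in gives the robot as it stands.
- The arm moves only by the shell command python3 -m handwheel 'ROWS' [FORCE]. ROWS is JSON, a list of rows, each an object with "jaw": the finger opening in mm, from 0 to 85.4; "delta_pos": the shift along the tool's x, y, z scaled (see below), a list of three; "turn": the turn about the tool's z scaled (see below). In form: [{"jaw": jaw, "delta_pos": [tx, ty, tz], "turn": turn}, ...]. A call has 1 to 10 rows; each row is the pose to reach, as a shift and turn from the pose commanded when the call began, along the tool's axes at that moment, turning the shorter way round; what a row does not reach only later rows make up. The controller multiplies each number of a shift by 1 m and each number of a turn by pi rad. A row lasts 1/12 s, in which the tool goes at most 41.7 mm and 7.16 degrees, less where a joint would pass 70% of its speed; a pose out of reach is approached as far as the arm can. A call with a number of a shift or a turn outside -1 to 1 is refused whole. A call with a gripper value outside its range is refused whole. The fingers move at their own pace and stop on an object; FORCE is the grip in N (left out, the last holds). Time passes only in rows, so rows that repeat a pose let the fingers close. It gives the time, the measured TCP pose, the force and the opening at its end, in the units of the state.
- get_obs(): the state, without advancing time (a new reading comes with each control period).
- camera(name): name is "scene" or "top" or "wrist"; returns the picture (384x512x3 uint8, red, green, blue); there is no depth.
- calibration(name): a dict with "mtx" (3x3 intrinsics, pixels), "dist_coeffs" ([k1, k2, p1, p2, k3] as OpenCV has them; the pictures are not rectified), "rvec" (rotation vector, rad) and "tvec" (3), from world to camera coordinates, as OpenCV has them. Camera axes: x right, y down, z forward; pixel columns grow to the right and rows downward; lengths in m; the calibration is good to about 2 mm. A picture is of the moment at which its call begins: read the wrist's pose just before it. calibration takes no time and is no camera call; for the wrist camera it gives the pose at the moment of the call.
- hand_in(): hands the job in, once; it reports no verdict.
The state is a dict: "clock": time; "joint_pos": joint angles; "joint_velocities": joint speeds; "tau": joint torques, N m; "position": TCP position; "ee_rot": TCP orientation; "ft_force": force on the tool from outside, world axes, zero at the start; "torque": the same for the moment, N m; "grip_width": opening from 0.0 (shut) to 1.0 (fully open).
Only numpy, scipy, OpenCV 4.12 (cv2) and the standard library are available. Lean on these libraries where they do the work, as an engineer would, in place of code of your own. Each camera call takes 0.05 s, during which the arm holds its last target.

TASK

Make the training rig ready for the next class: first switch the supply isolator off (lift its locking collar, swing the lever towards its ring mark, let the collar drop home). With the supply off, mount every loose two-pole breaker upright and fully down astride the hat rail, side by side between its end stops, and turn the trip scale sleeve to 5. Then lift the collar again and switch the isolator back on, collar fully home, with all the breakers still on the rail, and leave the other things on the bench where they are.

Things in the scene. Friction and masses are not known exactly. Their poses are not given: they have to be found in the camera images.
- lever (a joint): swing of the isolator's lever, rad: 0 = on (leaning 0.40 rad to the isolator's +x side, marked with a straight white bar), 0.80 = off (leaning 0.40 rad to its -x side, white ring mark). Hinge along the isolator's y axis. The swing is nearly frictionless, but the collar's cross pin is caught behind a steel gate at either end until the collar is lifted
- collar (a joint): lift of the locking collar along the lever, m: 0 = home (locked), stop at 0.014. A spring presses it home with 3 N, 5 N at the stop. The lever passes the gate only with the collar lifted at least 0.010 all the way across; let go at either end it snaps home, half-way its pin stays on top of the gate
- collar_grip (a point): middle of the locking collar, a knurled aluminium cylinder 24 mm across, 30 mm tall round the lever, 51 mm from the pivot along it when home; moves with it; z axis up the lever, y along the hinge. Lever's ball end 15 mm across, top 90 mm from the pivot. Fingers that close along y can point straight down all the while as the collar turns between them; tips clear the block down to 54 mm over the bench
- isolator_pivot (a point): the lever's hinge, 30 mm above the bench in the middle of the fixed grey isolator block (84 x 70 x 26 mm high; the steel gate in the middle, 18 mm wide in y, rises to 65 mm above the bench); its axes are the block's: x along the swing towards on, y along the hinge, z up
- sleeve (a joint): turn of the scale sleeve, rad, growing clockwise seen from above: number n stands at 0.6 x (n - 1), so 1 = 0, 5 = 2.4, 6 = 3.0 (stops at 0 and 3.0). Click detents at every number pull it in to the nearest one when let go; about 0.1 N m turns it past a click
- sleeve_grip (a point): on the upright axis of the trip scale sleeve, 62 mm above the bench, the height to grip; ribbed grey cylinder 36 mm across, from 39 to 76 mm above the bench, black pointer line on top; flat skirt 45 mm across below it. Stands on a fixed white housing 96 x 96 x 36 mm high with the black figures 1 to 6 on top round the sleeve, clockwise
- rail_mid (a point): middle of the top face of the steel hat rail, 22 mm above the bench; x across the rail, y along it, z up. Rail 35 mm wide, 240 mm long, its top 16 mm above a grey plate 110 x 290 x 6 mm; end stops at y = -124 and +124 mm (8 mm thick, 50 mm across, 10 mm higher than the rail). A breaker fully down has its centre 23 mm above this point
- breaker1_mid (a point): white two-pole breaker, about 160 g, bottom-heavy: its centre, 33 mm above its feet (66 mm tall; x along length, y across width, z up). Lower part 55 mm long, up to 28 mm above the feet; above it the nose 44 (x) x 36 x 38 mm tall, gripped along x; 9 mm black handle on top. A channel below along y, 43 mm wide, 10 mm high between two feet, straddles the 35 mm rail. Either way round is right. Starts upright; may be absent
- breaker2_mid (a point): another breaker like breaker1_mid; absent in some runs
- breaker3_mid (a point): another breaker like breaker1_mid; absent in some runs
- breaker4_mid (a point): another breaker like breaker1_mid; absent in some runs
- breaker5_mid (a point): another breaker like breaker1_mid; absent in some runs
- contactor: loose black contactor 75 x 50 x 75 mm, leave alone; origin under its centre
- enclosure: loose open black box 85 x 120 x 40 mm, leave alone; origin under its centre
- driver: loose screwdriver, leave alone
- strip: loose white terminal strip 75 x 22 x 16 mm, leave alone
- offcut: loose steel rail offcut 100 x 35 x 10 mm lying on the bench, leave alone
- pushstation: loose grey push-button box 70 x 65 x 58 mm, leave alone
- tapecore: loose black disc 60 mm across, 22 mm high, leave alone
Not all that is in view belongs to the job. Leave any blue or red look-alike of the part that bears sleeve alone.

How it is judged:
By the outcome, as a careful person would: the job done as asked, in the order asked, and still so for the second after the job is handed in, with the robot touching nothing.
Of breaker1, breaker2, breaker3, breaker4, breaker5 only 3 to 5 are there at a start; the rules pass over those that are not, and their reading is None.
At some moment in a run one of breaker1, breaker2, breaker3, breaker4, breaker5 may be knocked a few centimetres aside while the robot is not near it.
It also fails if it takes over 210 s, if anything falls off the work surface, if the arm or the gripper's body presses on something with over 40 N, if the wrist force passes 120 N, or if a joint passes its speed limit or range.

## Working session

There is one attempt and no reset: what is moved stays moved. The work goes in short steps, Python scripts to look and compute and a shell command to move; the robot and the scene stay as the last step left them, time stands still between calls to the robot, and variables do not carry over. Pictures are saved under pics/ and viewed, and the job is handed in when it is done.

```bash
ls; mkdir -p pics; python3 - <<'E'
from workcell import *
import cv2
o=get_obs();print(o)
for n in ["scene","top","wrist"]:
    c=calibration(n);print(n,c)
    cv2.imwrite(f"pics/{n}0.png",camera(n)[:,:,::-1])
E
```

```text
pics
{'clock': 0.0, 'joint_pos': array([-1.31462805,  0.33285718, -0.06471344,  1.46095382,  0.02156385,
        1.34989825, -0.08850763]), 'joint_velocities': array([ 2.67585170e-03, -9.47693463e-04,  2.60553583e-04,  3.83173571e-05,
        2.57243977e-03, -7.63624583e-04, -1.22906078e-03]), 'tau': array([ 2.55662944e-04, -6.25442863e+01,  4.94106591e-02, -3.91602659e+01,
        1.61825668e-02,  9.81162273e-03, -3.37694007e-05]), 'position': array([0.17186342, 0.60050866, 0.23051916]), 'ee_rot': array([ 1.38924115e-01,  9.90302774e-01, -7.06364093e-04, -8.52931801e-05]), 'ft_force': array([-0.20324363, -0.41529468,  0.60230879]), 'torque': array([-0.02122928,  0.02709171,  0.03416142]), 'grip_width': 0.9984870473646454}
scene {'mtx': array([[497.07302213,   0.        , 259.2161172 ],
       [  0.        , 497.07302213, 190.74445193],
       [  0.        ,   0.        ,   1.        ]]), 'dist_coeffs': array([-0.17979501,  0.        ,  0.        ,  0.        ,  0.        ]), 'rvec': array([ 1.99659019,  1.53973885, -0.59244154]), 'tvec': array([-0.06090192, -0.372036  ,  1.99003045])}
top {'mtx': array([[369.04563935,   0.        , 253.65607685],
       [  0.        , 369.04563935, 188.27519524],
       [  0.        ,   0.        ,   1.        ]]), 'dist_coeffs': array([-0.09605558,  0.        ,  0.        ,  0.        ,  0.        ]), 'rvec': array([ 2.13875518, -2.19407545,  0.11594724]), 'tvec': array([-0.06617331,  0.53523859,  1.47855088])}
wrist {'mtx': array([[336.42761584,   0.        , 248.94596528],
       [  0.        , 336.42761584, 193.0523275 ],
       [  0.        ,   0.        ,   1.        ]]), 'dist_coeffs': array([0.00277652, 0.        , 0.        , 0.        , 0.        ]), 'rvec': array([-2.31102844, -1.74412179, -0.25333577]), 'tvec': array([-0.62375952, -0.03731429,  0.38095303])}
```

```bash
python3 - <<'E'
import cv2
for n in ["scene","top"]:
    im=cv2.imread(f"pics/{n}0.png"); cv2.imwrite(f"pics/{n}0b.png",cv2.resize(im,(800,600),interpolation=cv2.INTER_CUBIC))
E
```

```text
(no output)
```

View pics/top0b.png

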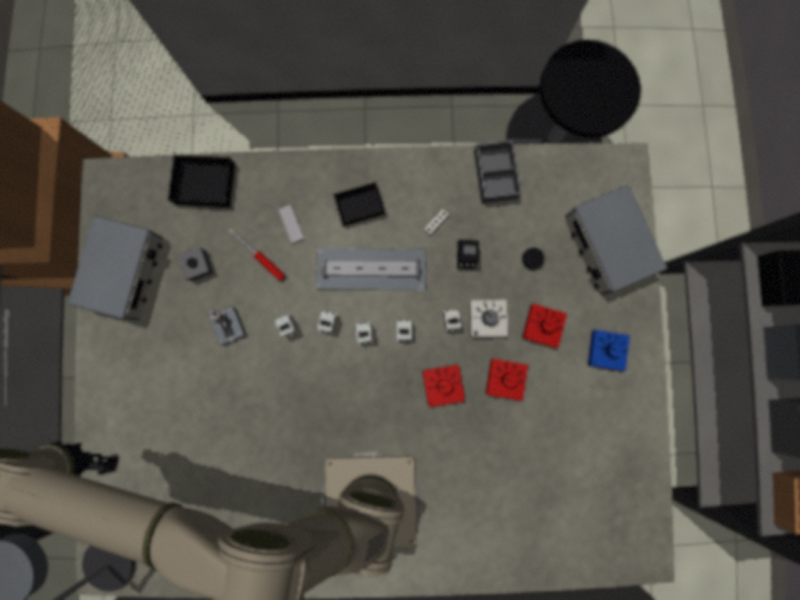

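View pics/scene0b.png

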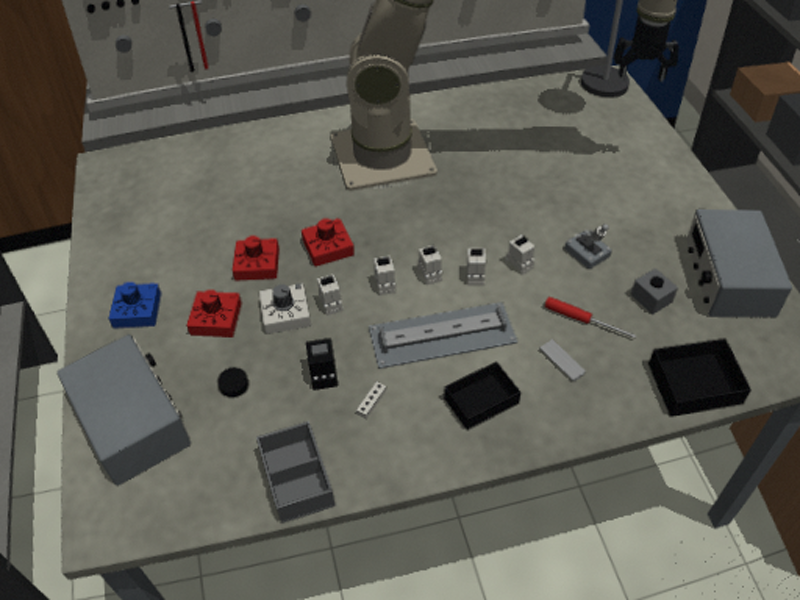

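View pics/wrist0.png

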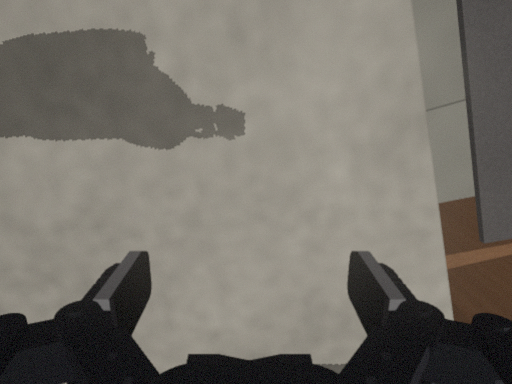

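The top view shows five white breakers at 800-px (285,326), (327,322), (364,332), (404,331) and (453,320). The white sleeve housing is at (490,318), with three red look-alikes and one blue. The isolator is at (228,325) and the rail at (371,269). I'll enlarge the crops next.

```bash
cat > h.py <<'E'
import numpy as np, cv2
from workcell import get_obs, camera, calibration
from scipy.spatial.transform import Rotation as R
def p2w(cal,uv,z):
    uv=np.array(uv,float).reshape(-1,1,2)
    n=cv2.undistortPoints(uv,cal["mtx"],cal["dist_coeffs"]).reshape(-1,2)
    Rm,_=cv2.Rodrigues(cal["rvec"]); t=np.array(cal["tvec"]).reshape(3)
    C=-Rm.T@t
    d=np.c_[n,np.ones(len(n))]@Rm
    s=(z-C[2])/d[:,2]
    return C+d*s[:,None]
def w2p(cal,P):
    return cv2.projectPoints(np.array(P,float).reshape(-1,3),cal["rvec"],cal["tvec"],cal["mtx"],cal["dist_coeffs"])[0].reshape(-1,2)
def tool():
    o=get_obs(); r=R.from_quat(o["ee_rot"]); return o,o["position"],r
def plan(target,yaw=None):
    """shift in tool axes to get TCP to target; yaw = desired world yaw of tool y axis (mod pi); turn in units of pi"""
    o,p,r=tool(); d=r.inv().apply(np.array(target)-p)
    out=d
    M=r.as_matrix(); cy=np.arctan2(M[1,1],M[0,1])
    t=None
    if yaw is not None:
        # tool z down: turn +a about tool z => world yaw decreases by a
        dy=(yaw-cy+np.pi/2)%np.pi-np.pi/2
        t=-dy/np.pi
    print("pos",p.round(4),"yawY",round(cy,3),"tool z",M[:,2].round(4),"q7",o["joint_pos"][6].round(2),"t",o["clock"])
    print("shift",d.round(4),"turn",t)
E
python3 - <<'E'
import cv2
from h import *
im=cv2.imread("pics/top0.png")
for i,(x0,y0,x1,y1) in enumerate([(120,140,270,240),(220,140,350,240)]):
    c=im[y0:y1,x0:x1]; s=5 if i==0 else 6
    cv2.imwrite(f"pics/topc{i}.png",cv2.resize(c,None,fx=s,fy=s,interpolation=cv2.INTER_CUBIC))
im=cv2.imread("pics/scene0.png")
cv2.imwrite("pics/sc1.png",cv2.resize(im[130:230,100:260],None,fx=5,fy=5,interpolation=cv2.INTER_CUBIC))
cv2.imwrite("pics/sc2.png",cv2.resize(im[130:240,220:400],None,fx=4.4,fy=4.4,interpolation=cv2.INTER_CUBIC))
E
```

```text
(no output)
```

View pics/topc0.png

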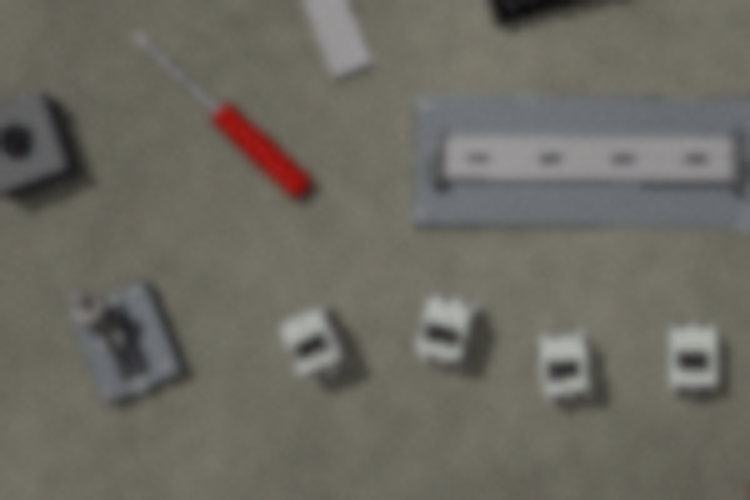

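View pics/topc1.png

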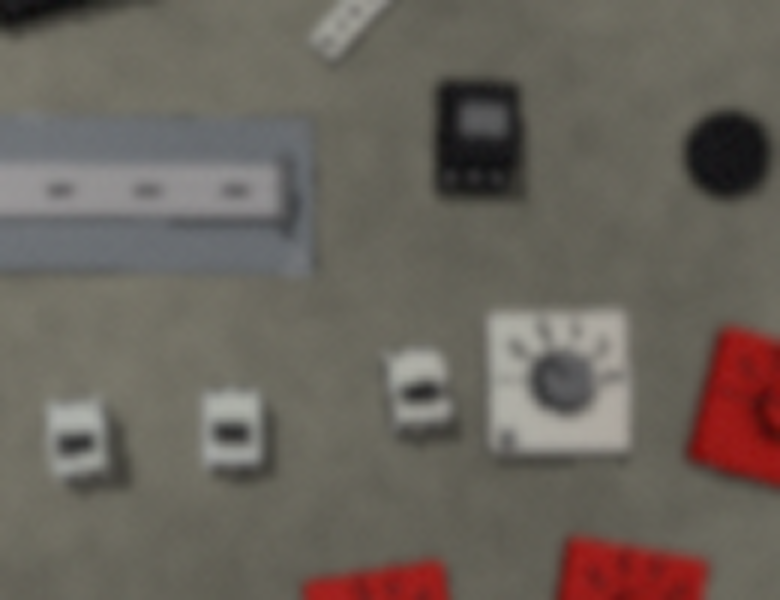

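View pics/sc1.png

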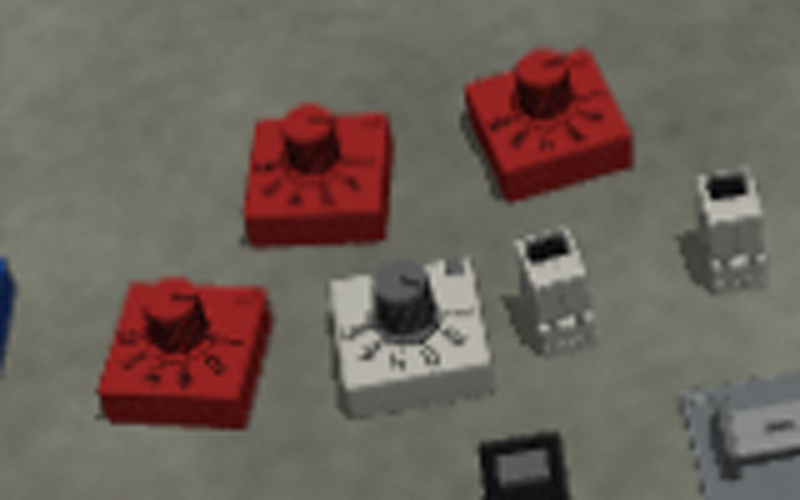

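View pics/sc2.png

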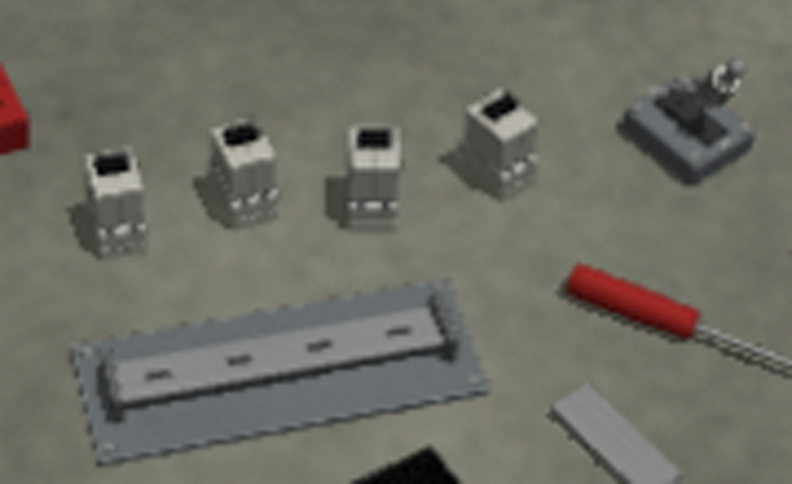

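```bash
python3 - <<'E'
from h import *
c=calibration("top")
A=lambda l:np.array(l)/5+[120,140]-0.4
B=lambda l:np.array(l)/6+[220,140]-0.4
print("plate",p2w(c,np.r_[A([(417,97),(413,226)]),B([(312,120),(310,272)])],.006).round(4))
print("brk",p2w(c,np.r_[A([(314,344),(440,333),(563,369),(693,360)]),B([(422,390)])],.068).round(4))
print("sleeve",p2w(c,B([(562,381)]),.076).round(4))
print("iso",p2w(c,A([(75,297),(150,282),(186,374),(118,403)]),.026).round(4), "ball",p2w(c,A([(88,305)]),.105).round(4))
w=calibration("wrist")
Rm,_=cv2.Rodrigues(w["rvec"]); print("cam",-Rm.T@w["tvec"],Rm)
plan((0.40,0.30,0.30),0)
E
```

```text
plate [[ 0.6646  0.1293  0.006 ]
 [ 0.5558  0.1337  0.006 ]
 [ 0.6545 -0.158   0.006 ]
 [ 0.5479 -0.1533  0.006 ]]
brk [[ 0.4561  0.205   0.068 ]
 [ 0.4624  0.1045  0.068 ]
 [ 0.4315  0.0075  0.068 ]
 [ 0.436  -0.0953  0.068 ]
 [ 0.4604 -0.2218  0.068 ]]
sleeve [[ 0.4634 -0.3135  0.076 ]]
iso [[0.5018 0.4119 0.026 ]
 [0.5126 0.3491 0.026 ]
 [0.4363 0.319  0.026 ]
 [0.4138 0.3755 0.026 ]] ball [[0.4885 0.3757 0.105 ]]
cam [0.10034405 0.62130183 0.37366837] [[ 0.2746856   0.96152961 -0.00293923]
 [ 0.92088654 -0.26219302  0.28848364]
 [ 0.27661492 -0.081949   -0.95748031]]
pos [0.1719 0.6006 0.2307] yawY 1.292 tool z [-3.e-04 -1.e-03 -1.e+00] q7 -0.09 t 0.15
shift [-0.302  -0.2263 -0.069 ] turn 0.4112694702769826
```

```bash
python3 - <<'E'
from h import *
plan((0.512,0.384,0.25),1.96)
E
```

```text
pos [0.1719 0.6006 0.2307] yawY 1.292 tool z [-3.e-04 -1.e-03 -1.e+00] q7 -0.09 t 0.15
shift [-0.3866 -0.1147 -0.0192] turn -0.21261790664324723
```

```bash
python3 -m handwheel '[{"jaw":60,"delta_pos":[-0.387,-0.115,-0.019],"turn":-0.213},{"jaw":60,"delta_pos":[-0.387,-0.115,-0.019],"turn":-0.213},{"jaw":60,"delta_pos":[-0.387,-0.115,-0.019],"turn":-0.213},{"jaw":60,"delta_pos":[-0.387,-0.115,-0.019],"turn":-0.213},{"jaw":60,"delta_pos":[-0.387,-0.115,-0.019],"turn":-0.213},{"jaw":60,"delta_pos":[-0.387,-0.115,-0.019],"turn":-0.213},{"jaw":60,"delta_pos":[-0.387,-0.115,-0.019],"turn":-0.213},{"jaw":60,"delta_pos":[-0.387,-0.115,-0.019],"turn":-0.213},{"jaw":60,"delta_pos":[-0.387,-0.115,-0.019],"turn":-0.213},{"jaw":60,"delta_pos":[-0.387,-0.115,-0.019],"turn":-0.213}]'
python3 - <<'E'
from h import *
plan((0.512,0.384,0.25),1.96)
c=calibration("wrist");im=camera("wrist")
cv2.imwrite("pics/w1.png",cv2.resize(im[:,:,::-1],(768,576)))
np.save("c1.npy",c,allow_pickle=True)
E
```

```text
clock: 0.98
position: [0.514, 0.3821, 0.2503]
ee_rot: [-0.194, 0.981, -0.0, -0.0]
ft_force: [0.4, 0.9, -0.3]
grip_width: 0.699
pos [0.514  0.3821 0.2503] yawY 1.961 tool z [-0.e+00 -2.e-04 -1.e+00] q7 1.27 t 0.9833
shift [0.0011 0.0025 0.0003] turn 0.0002929159958239087
```

View pics/w1.png

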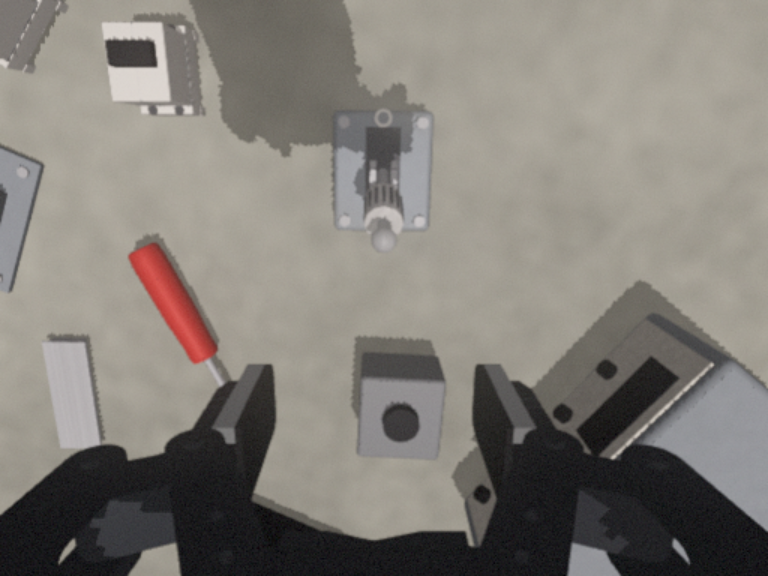

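```bash
python3 - <<'E'
from h import *
c=np.load("c1.npy",allow_pickle=True).item()
q=np.array([(333,112),(433,112),(432,230),(333,230)])/1.5-0.17
P=p2w(c,q,.026);print(P.round(4),P.mean(0))
d=(P[3]-P[0])+(P[2]-P[1]);a=np.arctan2(d[1],d[0]);print("xang",a,np.linalg.norm(d)/2,np.linalg.norm(P[1]-P[0]))
print("ring side",p2w(c,np.array([(384,118)])/1.5,.026),"ball",p2w(c,np.array([(384,239)])/1.5-.17,.105))
e=np.array([np.cos(a),np.sin(a)])
for th in (.4,-.4):
    b=P.mean(0)[:2]+e*.0825*np.sin(th); print("pred ball",b, w2p(c,[b[0],b[1],.03+.0825*np.cos(th)])*1.5)
    g=P.mean(0)[:2]+e*.051*np.sin(th);print("collar",g,.03+.051*np.cos(th))
print("offcut,brk",p2w(c,np.array([(132,53)])/1.5,.07))
E
```

```text
[[0.4398 0.3215 0.026 ]
 [0.4137 0.3851 0.026 ]
 [0.4885 0.4181 0.026 ]
 [0.5161 0.3509 0.026 ]] [0.46453591 0.36889785 0.026     ]
xang 0.3914701520480294 0.08171003031874945 0.06869356580285545
ring side [[0.43019117 0.35568223 0.026     ]] ball [[0.49450395 0.38086108 0.105     ]]
pred ball [0.49423248 0.38115584] [[384.4291998  238.83447778]]
collar [0.48289379 0.37647551] 0.07697411069414714
pred ball [0.43483933 0.35663986] [[385.07832305 121.45295072]]
collar [0.44617802 0.36132018] 0.07697411069414714
offcut,brk [[0.45499498 0.20505828 0.07      ]]
```

The block's top corners fit at 82 x 69 mm. The pivot is at (0.4645, 0.3689) with x-axis yaw 0.3915, and the predicted ball is within 1 px of the one I see. Next I approach the collar.

```bash
python3 - <<'E'
from h import *
plan((0.4829,0.3765,0.12),1.9623)
plan((0.4829,0.3765,0.058),1.9623)
E
```

```text
pos [0.5215 0.3747 0.2503] yawY 1.951 tool z [ 0.0039 -0.004  -1.    ] q7 1.27 t 1.0333
shift [0.0355 0.0167 0.1301] turn -0.003579935461447534
pos [0.5215 0.3747 0.2503] yawY 1.951 tool z [ 0.0039 -0.004  -1.    ] q7 1.27 t 1.0333
shift [0.0356 0.017  0.1921] turn -0.003579935461447534
```

```bash
python3 -m handwheel '[{"jaw":60,"delta_pos":[0,0,0],"turn":0},{"jaw":60,"delta_pos":[0,0,0],"turn":0},{"jaw":60,"delta_pos":[0,0,0],"turn":0}]'
python3 - <<'E'
from h import *
plan((0.4829,0.3765,0.12),1.9623)
c=calibration("wrist");im=camera("wrist")
cv2.imwrite("pics/w2.png",cv2.resize(im[:,:,::-1],(768,576)))
np.save("c2.npy",c,allow_pickle=True)
E
```

```text
clock: 1.28
position: [0.5113, 0.3848, 0.25]
ee_rot: [-0.195, 0.981, 0.0, -0.0]
ft_force: [-0.6, 0.1, -0.1]
grip_width: 0.702
pos [0.5113 0.3848 0.25  ] yawY 1.963 tool z [-1.e-03  3.e-04 -1.e+00] q7 1.26 t 1.2833
shift [0.0293 0.0031 0.13  ] turn 0.00015511539422679958
```

View pics/w2.png

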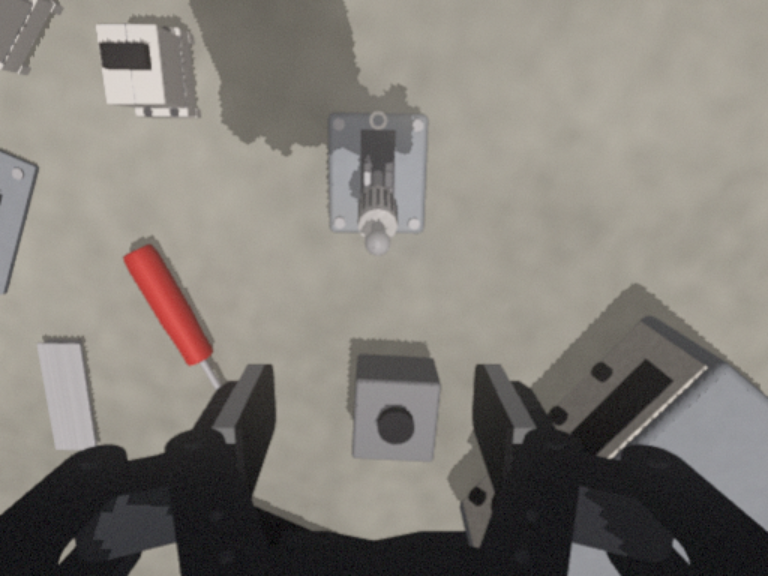

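```bash
python3 - <<'E'
from h import *
c=np.load("c2.npy",allow_pickle=True).item()
q=np.array([(329.5,114),(427.5,114.5),(426,232),(329.5,232)])/1.5-0.17
P=p2w(c,q,.026);print(P.round(4),P.mean(0))
d=(P[3]-P[0])+(P[2]-P[1]);a=np.arctan2(d[1],d[0]);print("xang",a)
d=(P[1]-P[0])+(P[2]-P[3]);print(np.arctan2(d[1],d[0])-np.pi/2)
print("ball",p2w(c,np.array([(377,242)])/1.5-.17,.106))
m=P.mean(0)[:2]
e=np.array([np.cos(.392),np.sin(.392)])
print(p2w(c,np.array([(377,242)])/1.5-.17,.106)[0,:2]-e*.0321)
E
```

```text
[[0.4392 0.3225 0.026 ]
 [0.4137 0.3848 0.026 ]
 [0.4885 0.4173 0.026 ]
 [0.5156 0.3519 0.026 ]] [0.46424662 0.36912401 0.026     ]
xang 0.3884478043866381
0.39017120508161707
ball [[0.49461798 0.38040946 0.106     ]]
[0.46495287 0.36814606]
```

```bash
python3 -m handwheel '[{"jaw":60,"delta_pos":[0.029,0.003,0.09],"turn":0},{"jaw":60,"delta_pos":[0.029,0.003,0.09],"turn":0},{"jaw":60,"delta_pos":[0.029,0.003,0.13],"turn":0},{"jaw":60,"delta_pos":[0.029,0.003,0.17],"turn":0},{"jaw":60,"delta_pos":[0.029,0.003,0.192],"turn":0},{"jaw":60,"delta_pos":[0.029,0.003,0.192],"turn":0},{"jaw":60,"delta_pos":[0.029,0.003,0.192],"turn":0},{"jaw":60,"delta_pos":[0.029,0.003,0.192],"turn":0}]' 40
python3 - <<'E'
from h import *
plan((0.4829,0.3763,0.058),1.961)
im=camera("wrist")
cv2.imwrite("pics/w3.png",cv2.resize(im[:,:,::-1],(768,576)))
E
```

```text
clock: 2.0
position: [0.485, 0.3771, 0.0607]
ee_rot: [-0.194, 0.981, 0.001, 0.001]
ft_force: [1.2, 0.4, 0.2]
grip_width: 0.704
pos [0.485  0.3771 0.0607] yawY 1.962 tool z [ 0.002   0.0021 -1.    ] q7 1.25 t 2.0
shift [0.0023 0.0001 0.0027] turn 0.0003890446385961295
```

View pics/w3.png

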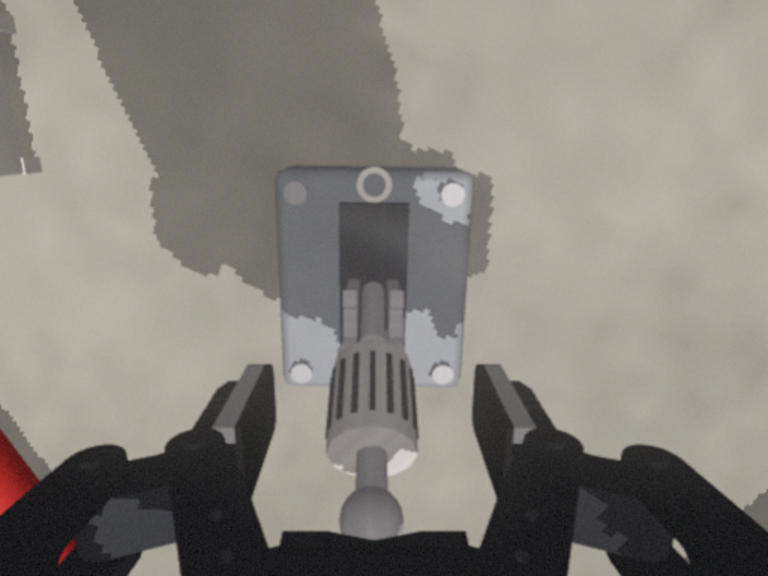

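The collar at (372,400) sits centred between the pads. I close on it.

```bash
python3 -m handwheel '[{"jaw":15,"delta_pos":[0,0,0],"turn":0},{"jaw":15,"delta_pos":[0,0,0],"turn":0},{"jaw":15,"delta_pos":[0,0,0],"turn":0},{"jaw":15,"delta_pos":[0,0,0],"turn":0},{"jaw":15,"delta_pos":[0,0,0],"turn":0},{"jaw":15,"delta_pos":[0,0,0],"turn":0}]' 40
python3 - <<'E'
from h import *
plan((0.4829,0.3763,0.058),1.961)
print(get_obs()["ft_force"])
# arc in tool frame relative to now: tool x=-iso x, z down
p0=np.array([.051*np.sin(.4),.051*np.cos(.4)])
for r,th in [(.0575,.4),(.0635,.4),(.0635,.3),(.0635,.2),(.0635,.1),(.0635,0),(.0635,-.1),(.0635,-.2),(.0635,-.3),(.0635,-.4),(.0635,-.42),(.051,-.4)]:
    q=np.array([r*np.sin(th),r*np.cos(th)])-p0; print(r,th,[round(-q[0],4),0,round(-q[1],4)])
E
```

```text
clock: 2.55
position: [0.4849, 0.3765, 0.0597]
ee_rot: [-0.194, 0.981, 0.001, 0.001]
ft_force: [-1.0, 0.1, 6.0]
grip_width: 0.266
pos [0.4849 0.3765 0.0597] yawY 1.961 tool z [ 0.0014  0.002  -1.    ] q7 1.25 t 2.55
shift [0.0019 0.0006 0.0017] turn 9.862549788370402e-05
[-1.02726922  0.08324616  6.01138261]
0.0575 0.4 [np.float64(-0.0025), 0, np.float64(-0.006)]
0.0635 0.4 [np.float64(-0.0049), 0, np.float64(-0.0115)]
0.0635 0.3 [np.float64(0.0011), 0, np.float64(-0.0137)]
0.0635 0.2 [np.float64(0.0072), 0, np.float64(-0.0153)]
0.0635 0.1 [np.float64(0.0135), 0, np.float64(-0.0162)]
0.0635 0 [np.float64(0.0199), 0, np.float64(-0.0165)]
0.0635 -0.1 [np.float64(0.0262), 0, np.float64(-0.0162)]
0.0635 -0.2 [np.float64(0.0325), 0, np.float64(-0.0153)]
0.0635 -0.3 [np.float64(0.0386), 0, np.float64(-0.0137)]
0.0635 -0.4 [np.float64(0.0446), 0, np.float64(-0.0115)]
0.0635 -0.42 [np.float64(0.0458), 0, np.float64(-0.011)]
0.051 -0.4 [np.float64(0.0397), 0, np.float64(-0.0)]
```

```bash
python3 -m handwheel '[{"jaw":15,"delta_pos":[-0.0025,0,-0.006],"turn":0},{"jaw":15,"delta_pos":[-0.0053,0,-0.0128],"turn":0},{"jaw":15,"delta_pos":[-0.0053,0,-0.0128],"turn":0},{"jaw":15,"delta_pos":[-0.0053,0,-0.0128],"turn":0}]' 60
python3 - <<'E'
from h import *
plan((0.4829,0.3763,0.058),1.961)
print(get_obs()["ft_force"],get_obs()["grip_width"]*85.4)
im=camera("wrist")
cv2.imwrite("pics/w4.png",cv2.resize(im[:,:,::-1],(768,576)))
E
```

```text
clock: 2.88
position: [0.489, 0.378, 0.0711]
ee_rot: [-0.194, 0.981, 0.0, -0.0]
ft_force: [-1.4, 2.6, -6.0]
grip_width: 0.264
pos [0.489  0.378  0.0711] yawY 1.961 tool z [-5.e-04  4.e-04 -1.e+00] q7 1.25 t 2.8833
shift [0.0063 0.0007 0.0131] turn 0.00015269897388997978
[-1.38726937  2.59126446 -5.972837  ] 22.540680468352427
```

View pics/w4.png

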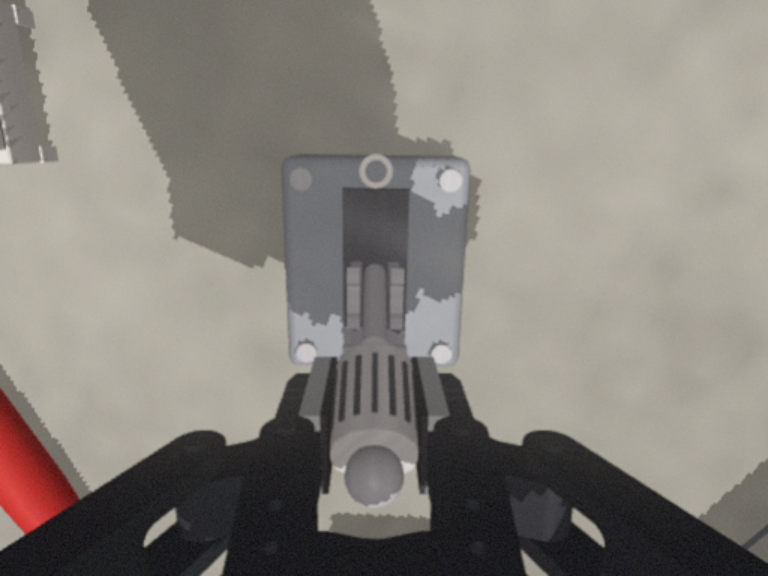

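```bash
python3 -m handwheel '[{"jaw":15,"delta_pos":[0.006,0,-0.0022],"turn":0},{"jaw":15,"delta_pos":[0.0123,0,-0.0038],"turn":0},{"jaw":15,"delta_pos":[0.0186,0,-0.0048],"turn":0},{"jaw":15,"delta_pos":[0.025,0,-0.0051],"turn":0},{"jaw":15,"delta_pos":[0.0315,0,-0.0048],"turn":0},{"jaw":15,"delta_pos":[0.0378,0,-0.0038],"turn":0},{"jaw":15,"delta_pos":[0.044,0,-0.0022],"turn":0},{"jaw":15,"delta_pos":[0.0513,0,0.0003],"turn":0},{"jaw":15,"delta_pos":[0.0513,0,0.0003],"turn":0},{"jaw":15,"delta_pos":[0.0513,0,0.0003],"turn":0}]'
python3 - <<'E'
from h import *
plan((0.4461,0.361,0.058),1.961)
print(get_obs()["ft_force"],get_obs()["grip_width"]*85.4)
im=camera("wrist")
cv2.imwrite("pics/w5.png",cv2.resize(im[:,:,::-1],(768,576)))
E
```

```text
clock: 3.77
position: [0.4418, 0.3589, 0.0711]
ee_rot: [-0.194, 0.981, 0.001, 0.001]
ft_force: [0.2, 5.1, -4.2]
grip_width: 0.263
pos [0.4418 0.3589 0.0711] yawY 1.961 tool z [ 7.e-04  2.e-03 -1.e+00] q7 1.21 t 3.7667
shift [-0.0047  0.0003  0.0131] turn -0.00010286426201032698
[ 0.19308723  5.07420429 -4.15352139] 22.447907336072955
```

View pics/w5.png

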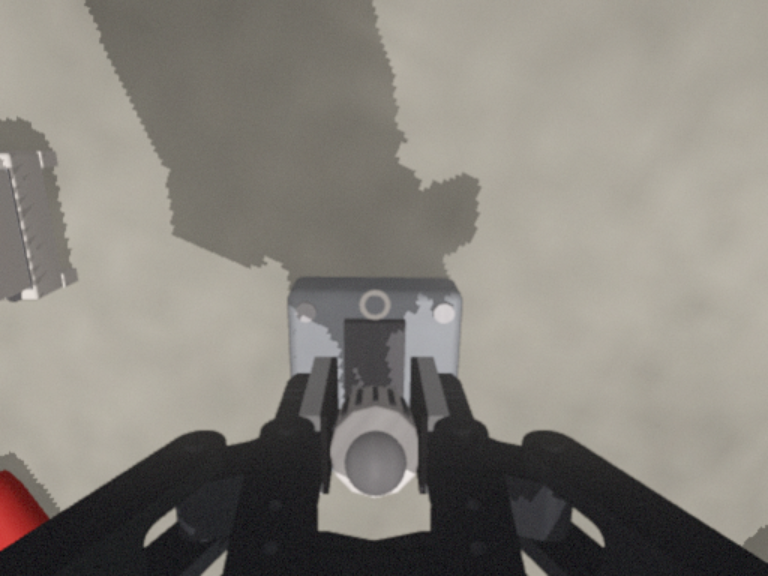

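```bash
python3 -m handwheel '[{"jaw":15,"delta_pos":[-0.0025,0,0.006],"turn":0},{"jaw":15,"delta_pos":[-0.005,0,0.0125],"turn":0},{"jaw":15,"delta_pos":[-0.005,0,0.0125],"turn":0},{"jaw":50,"delta_pos":[-0.005,0,0.0125],"turn":0},{"jaw":50,"delta_pos":[-0.005,0,0.0125],"turn":0},{"jaw":60,"delta_pos":[-0.005,0,0.0125],"turn":0},{"jaw":60,"delta_pos":[-0.005,0,-0.03],"turn":0},{"jaw":60,"delta_pos":[-0.015,0,-0.08],"turn":0},{"jaw":60,"delta_pos":[-0.05,0,-0.10],"turn":0},{"jaw":60,"delta_pos":[-0.05,0,-0.10],"turn":0}]'
python3 - <<'E'
from h import *
plan((0.4461,0.361,0.058),1.961)
c=calibration("wrist")
im=camera("wrist")
cv2.imwrite("pics/w6.png",cv2.resize(im[:,:,::-1],(768,576)))
E=np.array([np.cos(.39),np.sin(.39)]);n=np.array([.4645,.3687])
for th in(-.4,-.3):
  for r in (.036,.066,.09):
    b=n+E*r*np.sin(th);print(th,r,w2p(c,[*b,.03+r*np.cos(th)])*1.5)
E
```

```text
clock: 4.65
position: [0.4937, 0.3789, 0.1777]
ee_rot: [-0.193, 0.981, 0.002, 0.005]
ft_force: [1.2, -0.1, 0.2]
grip_width: 0.7
pos [0.4937 0.3789 0.1777] yawY 1.959 tool z [ 0.0093  0.0065 -0.9999] q7 1.25 t 4.65
shift [0.0521 0.0012 0.1192] turn -0.0005108333704597085
-0.4 0.036 [[375.49539654 196.35912854]]
-0.4 0.066 [[375.82329726 177.38881685]]
-0.4 0.09 [[376.15597731 158.14221744]]
-0.3 0.036 [[375.50622425 203.43726934]]
-0.3 0.066 [[375.84624251 192.07759346]]
-0.3 0.09 [[376.19169148 180.53643571]]
```

View pics/w6.png

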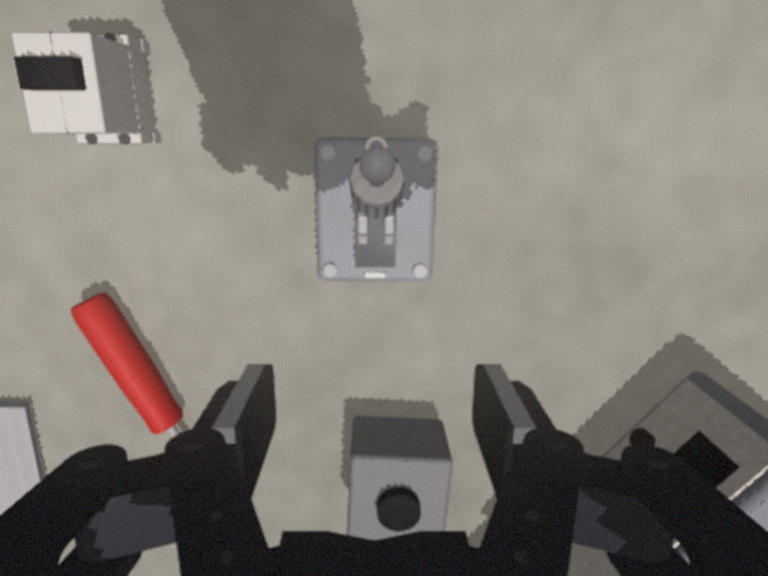

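The lever now leans to the ring, with the ball at (377,163). The collar top sits where a home collar should project (about (376,178)), so the supply is off. Next I look at the breakers and the rail.

```bash
python3 - <<'E'
from h import *
plan((0.53,0.06,0.36),0)
E
```

```text
pos [0.4925 0.3781 0.1752] yawY 1.959 tool z [ 0.0068  0.0044 -1.    ] q7 1.25 t 4.7
shift [ 0.0842 -0.3084 -0.1859] turn -0.37643485487002715
```

```bash
python3 -m handwheel '[{"jaw":60,"delta_pos":[0.084,-0.308,-0.186],"turn":0.6236},{"jaw":60,"delta_pos":[0.084,-0.308,-0.186],"turn":0.6236},{"jaw":60,"delta_pos":[0.084,-0.308,-0.186],"turn":0.6236},{"jaw":60,"delta_pos":[0.084,-0.308,-0.186],"turn":0.6236},{"jaw":60,"delta_pos":[0.084,-0.308,-0.186],"turn":0.6236},{"jaw":60,"delta_pos":[0.084,-0.308,-0.186],"turn":0.6236},{"jaw":60,"delta_pos":[0.084,-0.308,-0.186],"turn":0.6236},{"jaw":60,"delta_pos":[0.084,-0.308,-0.186],"turn":0.6236},{"jaw":60,"delta_pos":[0.084,-0.308,-0.186],"turn":0.6236},{"jaw":60,"delta_pos":[0.084,-0.308,-0.186],"turn":0.6236}]'
python3 - <<'E'
from h import *
plan((0.53,0.06,0.36),0)
E
```

```text
clock: 5.53
position: [0.5287, 0.0522, 0.36]
ee_rot: [0.424, 0.906, 0.001, 0.002]
ft_force: [0.8, -0.1, 0.2]
grip_width: 0.701
pos [0.5287 0.0522 0.36  ] yawY 0.695 tool z [ 4.7e-03 -8.0e-04 -1.0e+00] q7 0.54 t 5.5333
shift [0.0052 0.006  0.    ] turn 0.2211641218261663
```

```bash
python3 -m handwheel '[{"jaw":75,"delta_pos":[0,0,0],"turn":0.222},{"jaw":75,"delta_pos":[0,0,0],"turn":0.222},{"jaw":75,"delta_pos":[0,0,0],"turn":0.222},{"jaw":75,"delta_pos":[0,0,0],"turn":0.222},{"jaw":75,"delta_pos":[0,0,0],"turn":0.222},{"jaw":75,"delta_pos":[0,0,0],"turn":0.222},{"jaw":75,"delta_pos":[0,0,0],"turn":0.222},{"jaw":75,"delta_pos":[0,0,0],"turn":0.222}]'
python3 - <<'E'
from h import *
plan((0.53,0.06,0.36),0)
c=calibration("wrist");im=camera("wrist")
cv2.imwrite("pics/w7.png",cv2.resize(im[:,:,::-1],(768,576)));cv2.imwrite("pics/w7r.png",im[:,:,::-1])
np.save("c7.npy",c,allow_pickle=True)
E
```

```text
clock: 6.2
position: [0.5272, 0.0601, 0.356]
ee_rot: [0.701, 0.713, -0.001, -0.0]
ft_force: [-0.2, -0.5, 0.0]
grip_width: 0.88
pos [0.5272 0.0601 0.356 ] yawY 0.016 tool z [-1.2e-03 -3.0e-04 -1.0e+00] q7 -0.16 t 6.2
shift [-0.0001  0.0028 -0.004 ] turn 0.005148499404406302
```

View pics/w7.png

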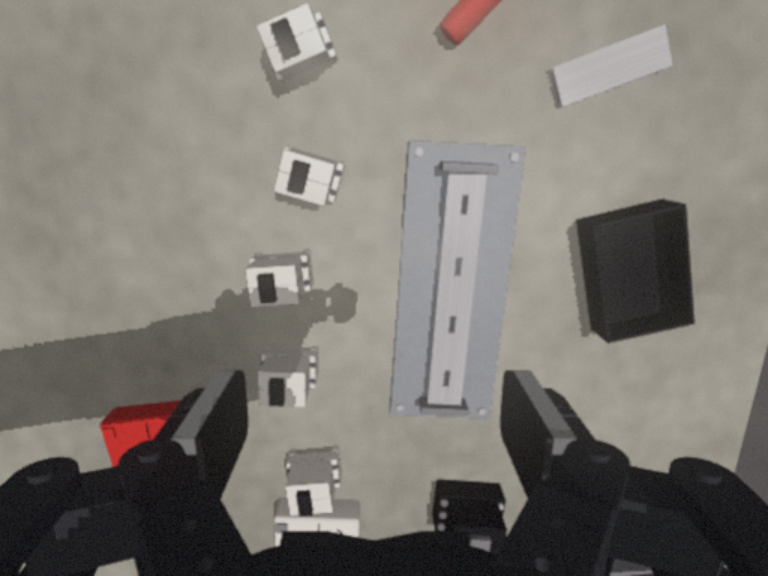

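```bash
python3 - <<'E'
from h import *
im=cv2.imread("pics/w7r.png")
def crop(x0,y0,x1,y1,s,n): cv2.imwrite(n,cv2.resize(im[y0:y1,x0:x1],None,fx=s,fy=s,interpolation=cv2.INTER_CUBIC))
crop(255,85,355,285,3,"pics/w7rail.png")
crop(160,0,240,145,4,"pics/w7b.png")
crop(160,145,240,275,4,"pics/w7c.png")
crop(170,285,250,355,8,"pics/w7d.png")
E
```

```text
(no output)
```

View pics/w7rail.png

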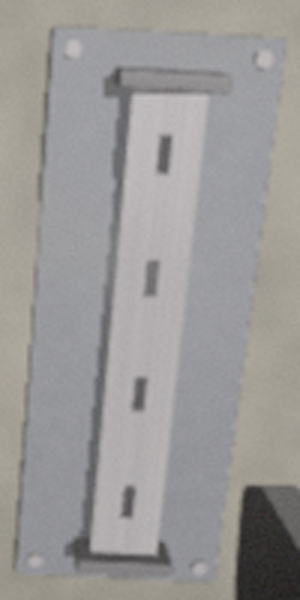

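View pics/w7b.png

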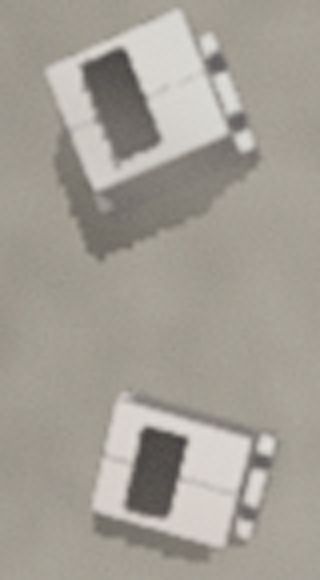

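View pics/w7c.png

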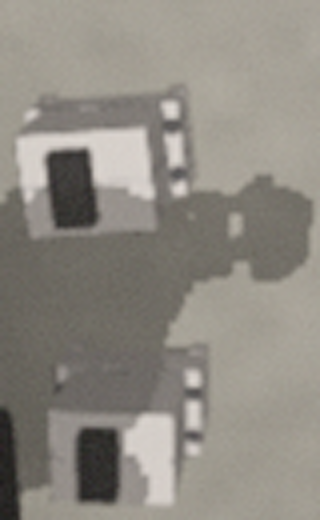

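View pics/w7d.png

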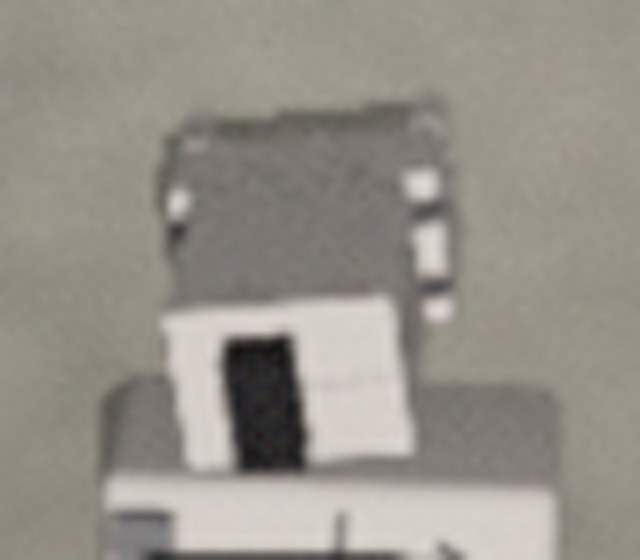

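```bash
cat > rect.py <<'E'
from h import *
def rect(c,q,z,name):
    P=p2w(c,q,z)[:,:2]
    u=(P[1]-P[0]+P[2]-P[3])/2; v=(P[3]-P[0]+P[2]-P[1])/2
    print(name,"ctr",P.mean(0).round(4),"u %.1fmm ang %.3f | v %.1fmm ang-90 %.3f"%(1e3*np.hypot(*u),np.arctan2(u[1],u[0]),1e3*np.hypot(*v),np.arctan2(v[1],v[0])+np.pi/2))
E
python3 - <<'E'
from rect import *
c=np.load("c7.npy",allow_pickle=True).item()
f=lambda l,s,o:(np.array(l,float)+.5)/s-.5+np.array(o)
rect(c,f([(53,28),(285,40),(213,580),(15,570)],3,(255,85)),.006,"plate")
rect(c,f([(132,95),(210,95),(157,553),(90,552)],3,(255,85)),.022,"rail")
rect(c,f([(45,72),(182,10),(230,132),(98,192)],4,(160,0)),.066,"b1")
rect(c,f([(122,395),(252,435),(222,547),(92,510)],4,(160,0)),.066,"b2")
rect(c,f([(18,133),(152,127),(157,230),(30,238)],4,(160,145)),.066,"b3")
rect(c,f([(48,415),(178,412),(175,503),(50,502)],4,(160,145)),.066,"b4")
rect(c,f([(162,318),(392,295),(413,455),(185,470)],8,(170,285)),.066,"b5")
plan((.5,.1,.3),0)
E
```

```text
plate ctr [ 0.6067 -0.015 ] u 109.4mm ang -0.036 | v 287.1mm ang-90 -0.035
rail ctr [ 0.6075 -0.0169] u 35.7mm ang 0.009 | v 237.2mm ang-90 -0.035
b1 ctr [0.4594 0.2061] u 43.2mm ang 0.400 | v 34.6mm ang-90 0.408
b2 ctr [0.4666 0.1006] u 42.2mm ang -0.268 | v 36.6mm ang-90 -0.284
b3 ctr [0.4366 0.0048] u 44.0mm ang 0.073 | v 36.4mm ang-90 0.037
b4 ctr [ 0.4408 -0.098 ] u 45.6mm ang 0.026 | v 35.4mm ang-90 -0.041
b5 ctr [ 0.4636 -0.2232] u 44.4mm ang 0.116 | v 36.0mm ang-90 0.098
pos [0.5273 0.0601 0.3561] yawY 0.016 tool z [-9.e-04 -2.e-04 -1.e+00] q7 -0.15 t 6.25
shift [ 0.0404 -0.0266  0.0562] turn 0.005238665806949686
```

Every top face fits at about 44 x 36 mm and the rail at 36 x 237 mm, so the measurements are sound. I start with breaker 1, the top one in view at (295,40).

```bash
python3 - <<'E'
from h import *
plan((.4594,.2061,.14),.404)
E
```

```text
pos [0.5273 0.0601 0.3561] yawY 0.016 tool z [-9.e-04 -2.e-04 -1.e+00] q7 -0.15 t 6.25
shift [ 0.1471 -0.0653  0.2162] turn -0.12335852821130172
```

```bash
python3 -m handwheel '[{"jaw":75,"delta_pos":[0.147,-0.065,0.216],"turn":-0.1234},{"jaw":75,"delta_pos":[0.147,-0.065,0.216],"turn":-0.1234},{"jaw":75,"delta_pos":[0.147,-0.065,0.216],"turn":-0.1234},{"jaw":75,"delta_pos":[0.147,-0.065,0.216],"turn":-0.1234},{"jaw":75,"delta_pos":[0.147,-0.065,0.216],"turn":-0.1234},{"jaw":75,"delta_pos":[0.147,-0.065,0.216],"turn":-0.1234},{"jaw":75,"delta_pos":[0.147,-0.065,0.216],"turn":-0.1234},{"jaw":75,"delta_pos":[0.147,-0.065,0.216],"turn":-0.1234},{"jaw":75,"delta_pos":[0.147,-0.065,0.216],"turn":-0.1234}]'
python3 - <<'E'
from h import *
plan((.4594,.2061,.033),.404)
c=calibration("wrist");im=camera("wrist")
cv2.imwrite("pics/w8.png",cv2.resize(im[:,:,::-1],(768,576)))
e=np.array([np.cos(.404),np.sin(.404)]);n=np.array([-e[1],e[0]])
print([tuple((w2p(c,[*(np.array([.4594,.2061])+a*.022*e+b*.018*n),.066])*1.5).round()[0]) for a,b in((-1,1),(1,1),(1,-1),(-1,-1))])
E
```

```text
clock: 7.0
position: [0.4602, 0.2061, 0.1405]
ee_rot: [0.551, 0.835, -0.001, -0.0]
ft_force: [0.2, -0.2, 0.7]
grip_width: 0.875
pos [0.4602 0.2061 0.1405] yawY 0.404 tool z [-0.0012 -0.0011 -1.    ] q7 -0.08 t 7.0
shift [ 0.0004 -0.0006  0.1075] turn 3.5291682139664157e-06
[(np.float64(325.0), np.float64(268.0)), (np.float64(424.0), np.float64(268.0)), (np.float64(421.0), np.float64(343.0)), (np.float64(327.0), np.float64(343.0))]
```

View pics/w8.png

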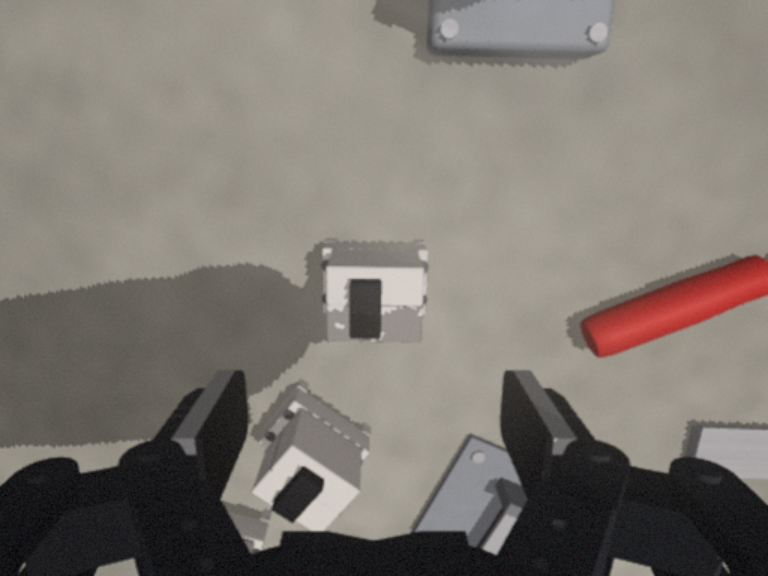

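Breaker 1's top face lies at (325..424, 268..343), exactly as predicted. I descend and grip.

```bash
python3 -m handwheel '[{"jaw":75,"delta_pos":[0,-0.0005,0.04],"turn":0},{"jaw":75,"delta_pos":[0,-0.0005,0.08],"turn":0},{"jaw":75,"delta_pos":[0,-0.0005,0.1075],"turn":0},{"jaw":75,"delta_pos":[0,-0.0005,0.1075],"turn":0},{"jaw":75,"delta_pos":[0,-0.0005,0.1075],"turn":0},{"jaw":35,"delta_pos":[0,-0.0005,0.1075],"turn":0},{"jaw":35,"delta_pos":[0,-0.0005,0.1075],"turn":0},{"jaw":35,"delta_pos":[0,-0.0005,0.1075],"turn":0},{"jaw":35,"delta_pos":[0,-0.0005,0.1075],"turn":0},{"jaw":35,"delta_pos":[0,-0.0005,0.1075],"turn":0}]' 45
python3 - <<'E'
from h import *
plan((.6099,.0620,.13),-.035); print(get_obs()["ft_force"],get_obs()["grip_width"]*85.4)
E
```

```text
clock: 7.88
position: [0.4619, 0.2069, 0.0358]
ee_rot: [0.552, 0.834, 0.002, 0.001]
ft_force: [-0.8, -1.8, 9.3]
grip_width: 0.506
pos [0.4619 0.2069 0.0358] yawY 0.401 tool z [ 0.0034  0.0022 -1.    ] q7 -0.04 t 7.8833
shift [-0.1911  0.0801 -0.094 ] turn 0.13885709782059852
[-0.79885774 -1.75841195  9.26695407] 43.21699501735318
```

```bash
python3 -m handwheel '[{"jaw":35,"delta_pos":[0,0,-0.04],"turn":0},{"jaw":35,"delta_pos":[-0.01,0.01,-0.08],"turn":0.02},{"jaw":35,"delta_pos":[-0.191,0.080,-0.095],"turn":0.1389},{"jaw":35,"delta_pos":[-0.191,0.080,-0.095],"turn":0.1389},{"jaw":35,"delta_pos":[-0.191,0.080,-0.095],"turn":0.1389},{"jaw":35,"delta_pos":[-0.191,0.080,-0.095],"turn":0.1389},{"jaw":35,"delta_pos":[-0.191,0.080,-0.095],"turn":0.1389},{"jaw":35,"delta_pos":[-0.191,0.080,-0.095],"turn":0.1389},{"jaw":35,"delta_pos":[-0.191,0.080,-0.095],"turn":0.1389},{"jaw":35,"delta_pos":[-0.191,0.080,-0.095],"turn":0.1389}]'
python3 - <<'E'
from h import *
plan((.6099,.0620,.048),-.035); print(get_obs()["ft_force"],get_obs()["grip_width"]*85.4)
c=calibration("wrist");im=camera("wrist")
cv2.imwrite("pics/w9.png",cv2.resize(im[:,:,::-1],(768,576)))
cv2.imwrite("pics/w9r.png",im[:,:,::-1]);np.save("c9.npy",c,allow_pickle=True)
E
```

```text
clock: 8.72
position: [0.6083, 0.0623, 0.1289]
ee_rot: [0.719, 0.695, 0.0, -0.0]
ft_force: [-0.1, 1.8, -1.9]
grip_width: 0.508
pos [0.6083 0.0623 0.1289] yawY -0.035 tool z [ 3.e-04  9.e-04 -1.e+00] q7 -0.09 t 8.7167
shift [-0.0003  0.0016  0.0809] turn 0.0001456595887774677
[-0.05053168  1.7557558  -1.91579236] 43.42179576068227
```

View pics/w9.png

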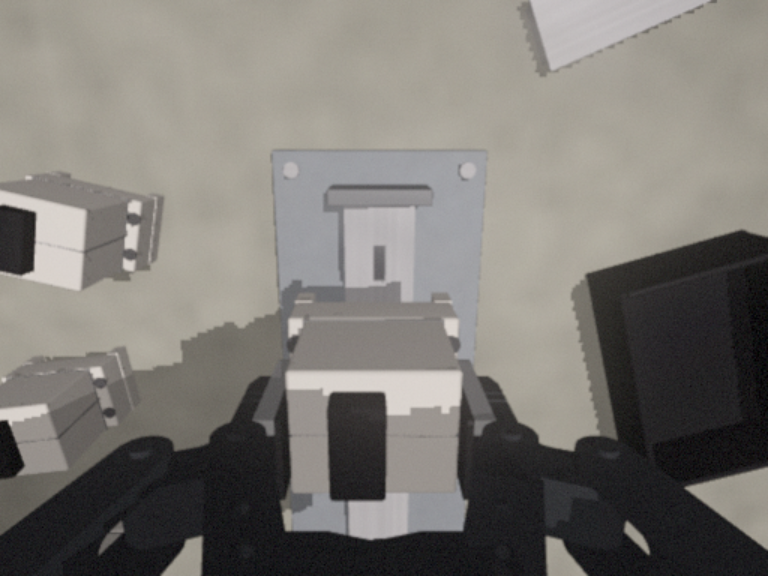

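```bash
python3 - <<'E'
from h import *
c=np.load("c9.npy",allow_pickle=True).item()
im=cv2.imread("pics/w9r.png")
cv2.imwrite("pics/w9c.png",cv2.resize(im[95:215,170:340],None,fx=4.5,fy=4.5,interpolation=cv2.INTER_CUBIC))
print(p2w(c,np.array([(344,208),(414,208),(343,300),(414.5,300)])/1.5-.17,.022).round(4))
print(p2w(c,np.array([(273,150),(487,150)])/1.5-.17,.006).round(4))
print(w2p(c,[[.6114,.104,.022]])*1.5)
# nose top in hand
print(p2w(c,np.array([(288,371),(462,371),(460,492),(290,492)])/1.5-.17,.129-.036+.066).round(4))
E
```

```text
[[0.5941 0.1031 0.022 ]
 [0.6286 0.1019 0.022 ]
 [0.5911 0.0554 0.022 ]
 [0.6283 0.0542 0.022 ]]
[[0.5585 0.1315 0.006 ]
 [0.6671 0.1278 0.006 ]]
[[378.8233745  204.65782831]]
[[0.587  0.0817 0.159 ]
 [0.6297 0.0803 0.159 ]
 [0.6298 0.0449 0.159 ]
 [0.5846 0.0465 0.159 ]]
```

View pics/w9c.png

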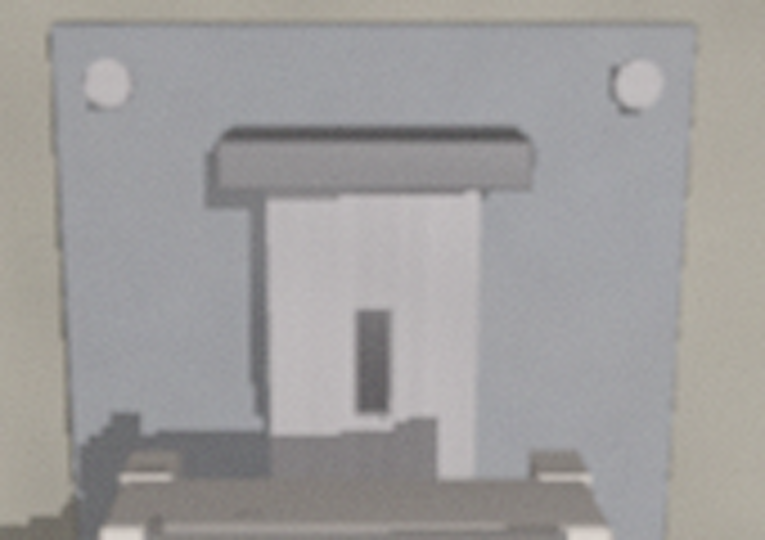

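The rail centre here is x ≈ 0.610, which agrees with the earlier fit. I lower the breaker.

```bash
python3 -m handwheel '[{"jaw":35,"delta_pos":[0,0.0015,0.03],"turn":0},{"jaw":35,"delta_pos":[0,0.0015,0.05],"turn":0},{"jaw":35,"delta_pos":[0,0.0015,0.065],"turn":0},{"jaw":35,"delta_pos":[0,0.0015,0.075],"turn":0},{"jaw":35,"delta_pos":[0,0.0015,0.081],"turn":0},{"jaw":35,"delta_pos":[0,0.0015,0.081],"turn":0},{"jaw":35,"delta_pos":[0,0.0015,0.081],"turn":0}]'
python3 - <<'E'
from h import *
plan((.6099,.0620,.048),-.035); print(get_obs()["ft_force"],get_obs()["grip_width"]*85.4)
E
```

```text
clock: 9.35
position: [0.6102, 0.0625, 0.0482]
ee_rot: [0.719, 0.695, 0.001, 0.0]
ft_force: [-0.5, -0.1, -1.0]
grip_width: 0.509
pos [0.6102 0.0625 0.0482] yawY -0.034 tool z [ 1.1e-03  8.0e-04 -1.0e+00] q7 -0.06 t 9.35
shift [-0.0005 -0.0003  0.0002] turn 0.00036078421897874026
[-0.50195339 -0.11664989 -0.97815292] 43.46861875553796
```

```bash
python3 -m handwheel '[{"jaw":35,"delta_pos":[0,0,0.002],"turn":0},{"jaw":35,"delta_pos":[0,0,0.003],"turn":0},{"jaw":35,"delta_pos":[0,0,0.003],"turn":0}]'
python3 -m handwheel '[{"jaw":60,"delta_pos":[0,0,0],"turn":0},{"jaw":70,"delta_pos":[0,0,0],"turn":0},{"jaw":70,"delta_pos":[0,0,0],"turn":0},{"jaw":70,"delta_pos":[0,0,-0.03],"turn":0},{"jaw":70,"delta_pos":[0,0,-0.07],"turn":0},{"jaw":70,"delta_pos":[0,0,-0.10],"turn":0}]'
python3 - <<'E'
from h import *
plan((.4666,.1006,.14),-.276)
E
```

```text
clock: 9.6
position: [0.6105, 0.0625, 0.0477]
ee_rot: [0.719, 0.695, 0.001, -0.0]
ft_force: [-11.4, -0.7, 26.6]
grip_width: 0.508
clock: 10.1
position: [0.6101, 0.0615, 0.1464]
ee_rot: [0.719, 0.695, 0.0, 0.0]
ft_force: [0.6, -0.0, 0.9]
grip_width: 0.814
pos [0.6101 0.0615 0.1464] yawY -0.035 tool z [ 6.e-04 -1.e-04 -1.e+00] q7 -0.09 t 10.1
shift [ 0.034  -0.1448  0.0063] turn 0.0766857362277459
```

```bash
python3 -m handwheel '[{"jaw":75,"delta_pos":[0.034,-0.145,0.006],"turn":0.0767},{"jaw":75,"delta_pos":[0.034,-0.145,0.006],"turn":0.0767},{"jaw":75,"delta_pos":[0.034,-0.145,0.006],"turn":0.0767},{"jaw":75,"delta_pos":[0.034,-0.145,0.006],"turn":0.0767},{"jaw":75,"delta_pos":[0.034,-0.145,0.006],"turn":0.0767},{"jaw":75,"delta_pos":[0.034,-0.145,0.006],"turn":0.0767},{"jaw":75,"delta_pos":[0.034,-0.145,0.006],"turn":0.0767}]'
cat > chk.py <<'E'
import sys
from h import *
x,y,a,name=float(sys.argv[1]),float(sys.argv[2]),float(sys.argv[3]),sys.argv[4]
plan((x,y,.033),a)
c=calibration("wrist");im=camera("wrist")
e=np.array([np.cos(a),np.sin(a)]);n=np.array([-e[1],e[0]])
big=np.ascontiguousarray(cv2.resize(im[:,:,::-1],(768,576)))
np.save("cl.npy",c,allow_pickle=True)
q=np.concatenate([w2p(c,[*(np.array([x,y])+i*.022*e+j*.018*n),.066])*1.5 for i,j in((-1,1),(1,1),(1,-1),(-1,-1))])
cv2.polylines(big,[q.round().astype(int)],True,(0,255,0),1)
cv2.imwrite(f"pics/{name}.png",big)
E
python3 chk.py .4666 .1006 -.276 w10
```

```text
clock: 10.68
position: [0.467, 0.1006, 0.1387]
ee_rot: [0.798, 0.603, 0.001, 0.0]
ft_force: [1.1, 0.5, -0.5]
grip_width: 0.881
pos [0.467  0.1006 0.1387] yawY -0.276 tool z [ 1.2e-03  5.0e-04 -1.0e+00] q7 -0.55 t 10.6833
shift [-0.0002 -0.0005  0.1057] turn 3.5062757354299735e-05
```

View pics/w10.png

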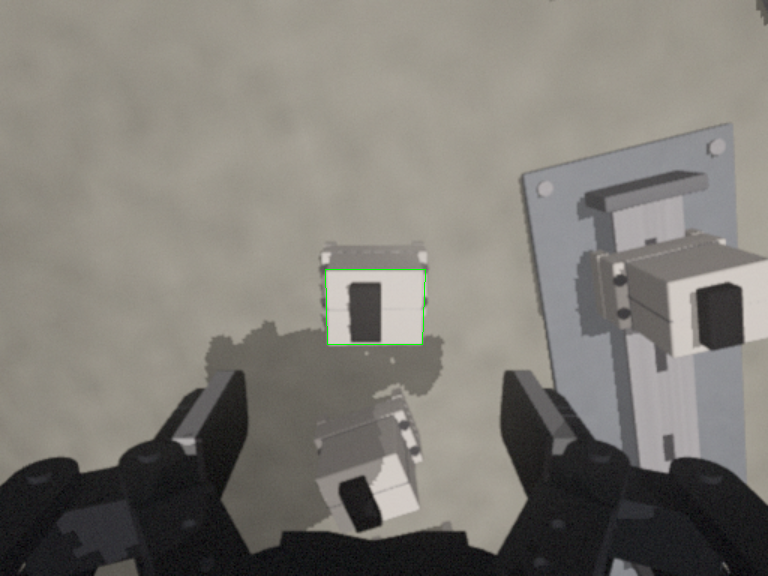

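The outline fits breaker 2 (326..425, 268..345), and breaker 1 stands astride the rail.

```bash
python3 -m handwheel '[{"jaw":75,"delta_pos":[0,-0.0005,0.04],"turn":0},{"jaw":75,"delta_pos":[0,-0.0005,0.08],"turn":0},{"jaw":75,"delta_pos":[0,-0.0005,0.1057],"turn":0},{"jaw":75,"delta_pos":[0,-0.0005,0.1057],"turn":0},{"jaw":75,"delta_pos":[0,-0.0005,0.1057],"turn":0},{"jaw":35,"delta_pos":[0,-0.0005,0.1057],"turn":0},{"jaw":35,"delta_pos":[0,-0.0005,0.1057],"turn":0},{"jaw":35,"delta_pos":[0,-0.0005,0.1057],"turn":0},{"jaw":35,"delta_pos":[0,-0.0005,0.1057],"turn":0},{"jaw":35,"delta_pos":[0,-0.0005,0.1057],"turn":0}]' 45
python3 - <<'E'
from h import *
plan((.6086,.0230,.13),-.035); print(get_obs()["ft_force"],get_obs()["grip_width"]*85.4)
E
```

```text
clock: 11.57
position: [0.4673, 0.1012, 0.0345]
ee_rot: [0.798, 0.603, 0.002, 0.0]
ft_force: [-0.0, -1.1, 6.7]
grip_width: 0.511
pos [0.4673 0.1012 0.0345] yawY -0.276 tool z [ 0.0032  0.0016 -1.    ] q7 -0.48 t 11.5667
shift [-0.0364  0.1575 -0.0952] turn -0.076752866413501
[-8.90976469e-04 -1.10091272e+00  6.73817198e+00] 43.60792804849788
```

```bash
python3 -m handwheel '[{"jaw":35,"delta_pos":[0,0,-0.04],"turn":0},{"jaw":35,"delta_pos":[0,0.01,-0.08],"turn":0},{"jaw":35,"delta_pos":[-0.0364,0.1575,-0.11],"turn":-0.0768},{"jaw":35,"delta_pos":[-0.0364,0.1575,-0.11],"turn":-0.0768},{"jaw":35,"delta_pos":[-0.0364,0.1575,-0.11],"turn":-0.0768},{"jaw":35,"delta_pos":[-0.0364,0.1575,-0.11],"turn":-0.0768},{"jaw":35,"delta_pos":[-0.0364,0.1575,-0.11],"turn":-0.0768},{"jaw":35,"delta_pos":[-0.0364,0.1575,-0.11],"turn":-0.0768},{"jaw":35,"delta_pos":[-0.0364,0.1575,-0.11],"turn":-0.0768}]'
python3 - <<'E'
from h import *
plan((.6086,.0230,.047),-.035); print(get_obs()["ft_force"],get_obs()["grip_width"]*85.4)
c=calibration("wrist");im=camera("wrist")
cv2.imwrite("pics/w11.png",cv2.resize(im[:,:,::-1],(768,576)))
np.save("cl.npy",c,allow_pickle=True)
E
```

```text
clock: 12.32
position: [0.607, 0.0232, 0.1429]
ee_rot: [0.719, 0.695, 0.0, -0.0]
ft_force: [-0.0, -0.5, -1.4]
grip_width: 0.51
pos [0.607  0.0232 0.1429] yawY -0.035 tool z [-1.e-04  5.e-04 -1.e+00] q7 -0.01 t 12.3167
shift [-0.0002  0.0016  0.0959] turn 9.664281943775015e-05
[-0.00947178 -0.46250447 -1.37647599] 43.549529373705525
```

View pics/w11.png

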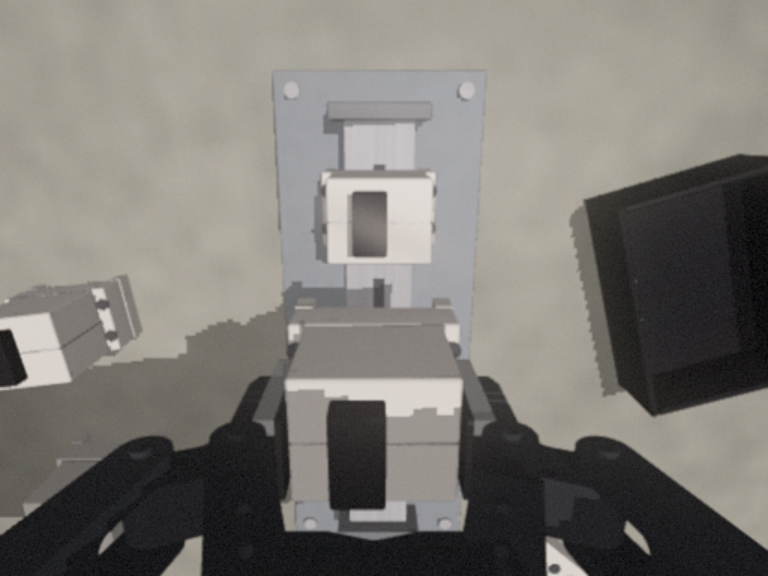

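```bash
python3 - <<'E'
from rect import *
c=np.load("cl.npy",allow_pickle=True).item()
rect(c,np.array([(327,177),(434,177),(432,263),(329,263)])/1.5-.17,.078,"b1")
E
python3 -m handwheel '[{"jaw":35,"delta_pos":[0,0.0015,0.04],"turn":0},{"jaw":35,"delta_pos":[0,0.0015,0.065],"turn":0},{"jaw":35,"delta_pos":[0,0.0015,0.082],"turn":0},{"jaw":35,"delta_pos":[0,0.0015,0.09],"turn":0},{"jaw":35,"delta_pos":[0,0.0015,0.096],"turn":0},{"jaw":35,"delta_pos":[0,0.0015,0.098],"turn":0},{"jaw":35,"delta_pos":[0,0.0015,0.099],"turn":0},{"jaw":35,"delta_pos":[0,0.0015,0.099],"turn":0}]'

```

```text
b1 ctr [0.6102 0.0636] u 43.4mm ang -0.034 | v 35.6mm ang-90 -0.030
clock: 13.03
position: [0.6089, 0.0237, 0.0463]
ee_rot: [0.719, 0.695, 0.001, -0.0]
ft_force: [-8.5, 1.7, 13.9]
grip_width: 0.51
```

```bash

python3 -m handwheel '[{"jaw":60,"delta_pos":[0,0,0],"turn":0},{"jaw":70,"delta_pos":[0,0,0],"turn":0},{"jaw":70,"delta_pos":[0,0,0],"turn":0},{"jaw":70,"delta_pos":[0,0,-0.03],"turn":0},{"jaw":70,"delta_pos":[0,0,-0.07],"turn":0},{"jaw":70,"delta_pos":[0,0,-0.10],"turn":0}]'
python3 - <<'E'
from h import *
plan((.4366,.0048,.14),.05)
E
```

```text
clock: 13.53
position: [0.6091, 0.0227, 0.1461]
ee_rot: [0.719, 0.695, 0.0, 0.0]
ft_force: [1.4, 0.6, 0.0]
grip_width: 0.819
pos [0.6091 0.0227 0.1461] yawY -0.035 tool z [ 0.0011 -0.     -1.    ] q7 -0.01 t 13.5333
shift [-0.0239 -0.1718  0.0059] turn -0.027008768529811544
```

```bash
python3 -m handwheel '[{"jaw":75,"delta_pos":[-0.024,-0.172,0.006],"turn":-0.027},{"jaw":75,"delta_pos":[-0.024,-0.172,0.006],"turn":-0.027},{"jaw":75,"delta_pos":[-0.024,-0.172,0.006],"turn":-0.027},{"jaw":75,"delta_pos":[-0.024,-0.172,0.006],"turn":-0.027},{"jaw":75,"delta_pos":[-0.024,-0.172,0.006],"turn":-0.027},{"jaw":75,"delta_pos":[-0.024,-0.172,0.006],"turn":-0.027},{"jaw":75,"delta_pos":[-0.024,-0.172,0.006],"turn":-0.027},{"jaw":75,"delta_pos":[-0.024,-0.172,0.006],"turn":-0.027}]'
python3 chk.py .4366 .0048 .05 w12
```

```text
clock: 14.2
position: [0.4374, 0.005, 0.1382]
ee_rot: [0.689, 0.725, 0.001, 0.001]
ft_force: [-0.4, 0.4, -0.4]
grip_width: 0.875
pos [0.4374 0.005  0.1382] yawY 0.05 tool z [ 1.6e-03  2.0e-04 -1.0e+00] q7 -0.07 t 14.2
shift [-0.0002 -0.001   0.1052] turn 0.00010157018967675647
```

View pics/w12.png

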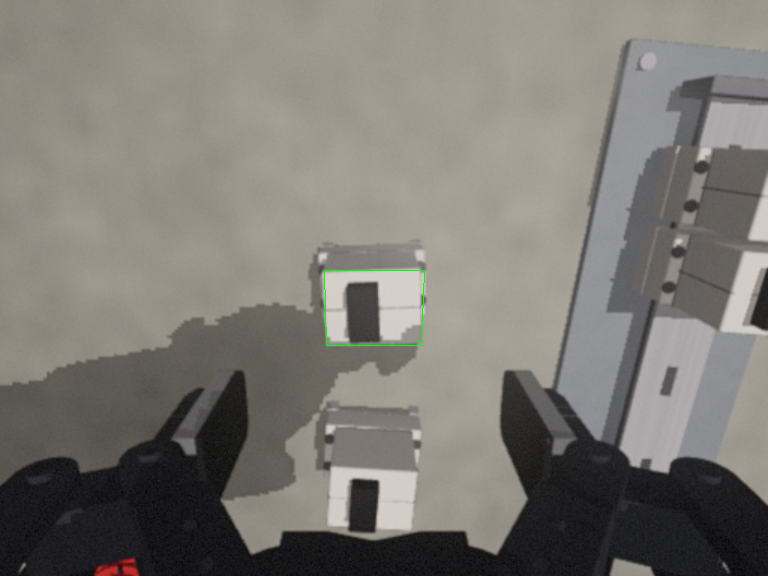

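Breaker 3 matches to within 1-2 px, turned about 0.03 rad more than I assumed.

```bash
python3 -m handwheel '[{"jaw":75,"delta_pos":[0,-0.001,0.04],"turn":-0.008},{"jaw":75,"delta_pos":[0,-0.001,0.08],"turn":-0.008},{"jaw":75,"delta_pos":[0,-0.001,0.105],"turn":-0.008},{"jaw":75,"delta_pos":[0,-0.001,0.105],"turn":-0.008},{"jaw":75,"delta_pos":[0,-0.001,0.105],"turn":-0.008},{"jaw":35,"delta_pos":[0,-0.001,0.105],"turn":-0.008},{"jaw":35,"delta_pos":[0,-0.001,0.105],"turn":-0.008},{"jaw":35,"delta_pos":[0,-0.001,0.105],"turn":-0.008},{"jaw":35,"delta_pos":[0,-0.001,0.105],"turn":-0.008},{"jaw":35,"delta_pos":[0,-0.001,0.105],"turn":-0.008}]' 45
python3 - <<'E'
from h import *
plan((.6072,-.016,.145),-.035); print(get_obs()["ft_force"],get_obs()["grip_width"]*85.4)
E
```

```text
clock: 15.08
position: [0.4367, 0.005, 0.0344]
ee_rot: [0.68, 0.733, 0.002, 0.001]
ft_force: [-0.7, -1.1, 6.8]
grip_width: 0.508
pos [0.4367 0.005  0.0344] yawY 0.075 tool z [ 0.0032  0.0012 -1.    ] q7 0.04 t 15.0833
shift [-0.0336  0.1688 -0.1101] turn 0.03509697939619218
[-0.7113485  -1.06721573  6.79981034] 43.36207234059571
```

```bash
python3 -m handwheel '[{"jaw":35,"delta_pos":[0,0,-0.04],"turn":0},{"jaw":35,"delta_pos":[0,0.01,-0.08],"turn":0},{"jaw":35,"delta_pos":[-0.0334,0.1695,-0.11],"turn":0.035},{"jaw":35,"delta_pos":[-0.0334,0.1695,-0.11],"turn":0.035},{"jaw":35,"delta_pos":[-0.0334,0.1695,-0.11],"turn":0.035},{"jaw":35,"delta_pos":[-0.0334,0.1695,-0.11],"turn":0.035},{"jaw":35,"delta_pos":[-0.0334,0.1695,-0.11],"turn":0.035},{"jaw":35,"delta_pos":[-0.0334,0.1695,-0.11],"turn":0.035},{"jaw":35,"delta_pos":[-0.0334,0.1695,-0.11],"turn":0.035}]'
python3 - <<'E'
from h import *
plan((.6072,-.016,.0464),-.035); print(get_obs()["ft_force"],get_obs()["grip_width"]*85.4)
c=calibration("wrist");im=camera("wrist")
cv2.imwrite("pics/w13.png",cv2.resize(im[:,:,::-1],(768,576)))
E
```

```text
clock: 15.83
position: [0.6062, -0.016, 0.1429]
ee_rot: [0.719, 0.695, -0.0, -0.0]
ft_force: [-0.2, 0.1, -1.3]
grip_width: 0.509
pos [ 0.6062 -0.016   0.1429] yawY -0.035 tool z [-3.e-04  1.e-04 -1.e+00] q7 0.07 t 15.8333
shift [0.     0.001  0.0965] turn 1.3421379257330662e-05
[-0.19128798  0.10335479 -1.3079878 ] 43.46339039148701
```

View pics/w13.png

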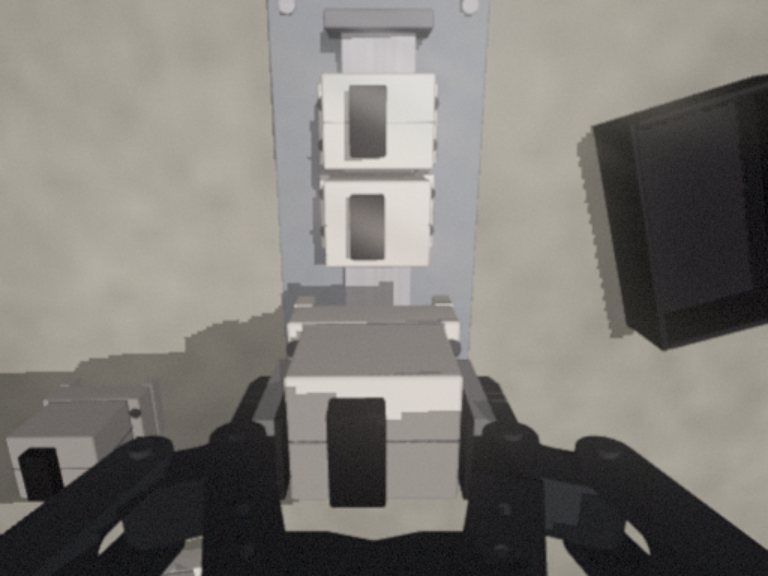

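Two breakers stand side by side on the rail at (378,122) and (378,222), and the third hangs straight over its slot.

```bash

python3 -m handwheel '[{"jaw":35,"delta_pos":[0,0.001,0.04],"turn":0},{"jaw":35,"delta_pos":[0,0.001,0.065],"turn":0},{"jaw":35,"delta_pos":[0,0.001,0.082],"turn":0},{"jaw":35,"delta_pos":[0,0.001,0.09],"turn":0},{"jaw":35,"delta_pos":[0,0.001,0.096],"turn":0},{"jaw":35,"delta_pos":[0,0.001,0.098],"turn":0},{"jaw":35,"delta_pos":[0,0.001,0.099],"turn":0},{"jaw":35,"delta_pos":[0,0.001,0.099],"turn":0}]'
python3 -m handwheel '[{"jaw":60,"delta_pos":[0,0,0],"turn":0},{"jaw":70,"delta_pos":[0,0,0],"turn":0},{"jaw":70,"delta_pos":[0,0,0],"turn":0},{"jaw":70,"delta_pos":[0,0,-0.03],"turn":0},{"jaw":70,"delta_pos":[0,0,-0.07],"turn":0},{"jaw":70,"delta_pos":[0,0,-0.10],"turn":0}]'
python3 - <<'E'
from h import *
plan((.4408,-.098,.14),0.0)
E
```

```text
clock: 16.55
position: [0.6078, -0.0156, 0.0462]
ee_rot: [0.719, 0.695, 0.001, -0.0]
ft_force: [-5.2, 1.8, 10.9]
grip_width: 0.506
clock: 17.05
position: [0.6079, -0.0161, 0.1461]
ee_rot: [0.719, 0.695, 0.0, 0.0]
ft_force: [1.7, 0.2, 1.0]
grip_width: 0.821
pos [ 0.6079 -0.0161  0.1461] yawY -0.035 tool z [ 1.1e-03 -1.0e-04 -1.0e+00] q7 0.07 t 17.05
shift [-0.0877 -0.1641  0.006 ] turn -0.011161531953761732
```

```bash
python3 -m handwheel '[{"jaw":75,"delta_pos":[-0.088,-0.164,0.006],"turn":-0.0112},{"jaw":75,"delta_pos":[-0.088,-0.164,0.006],"turn":-0.0112},{"jaw":75,"delta_pos":[-0.088,-0.164,0.006],"turn":-0.0112},{"jaw":75,"delta_pos":[-0.088,-0.164,0.006],"turn":-0.0112},{"jaw":75,"delta_pos":[-0.088,-0.164,0.006],"turn":-0.0112},{"jaw":75,"delta_pos":[-0.088,-0.164,0.006],"turn":-0.0112},{"jaw":75,"delta_pos":[-0.088,-0.164,0.006],"turn":-0.0112},{"jaw":75,"delta_pos":[-0.088,-0.164,0.006],"turn":-0.0112}]'
python3 chk.py .4408 -.098 .0 w14
```

```text
clock: 17.72
position: [0.4416, -0.0977, 0.1381]
ee_rot: [0.707, 0.707, 0.001, 0.0]
ft_force: [-0.1, 0.7, 0.5]
grip_width: 0.877
pos [ 0.4416 -0.0977  0.1381] yawY 0.001 tool z [ 1.6e-03  4.0e-04 -1.0e+00] q7 0.13 t 17.7167
shift [-0.0004 -0.001   0.1051] turn 0.0003329710525807658
```

View pics/w14.png

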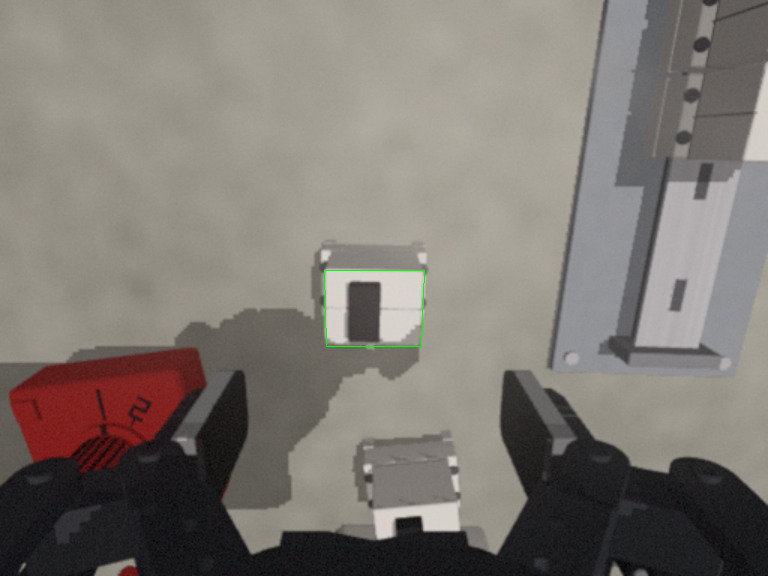

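The outline fits breaker 4.

```bash
python3 -m handwheel '[{"jaw":75,"delta_pos":[0,-0.001,0.04],"turn":0},{"jaw":75,"delta_pos":[0,-0.001,0.08],"turn":0},{"jaw":75,"delta_pos":[0,-0.001,0.105],"turn":0},{"jaw":75,"delta_pos":[0,-0.001,0.105],"turn":0},{"jaw":75,"delta_pos":[0,-0.001,0.105],"turn":0},{"jaw":35,"delta_pos":[0,-0.001,0.105],"turn":0},{"jaw":35,"delta_pos":[0,-0.001,0.105],"turn":0},{"jaw":35,"delta_pos":[0,-0.001,0.105],"turn":0},{"jaw":35,"delta_pos":[0,-0.001,0.105],"turn":0},{"jaw":35,"delta_pos":[0,-0.001,0.105],"turn":0}]' 45
python3 - <<'E'
from h import *
plan((.6058,-.055,.145),-.035); print(get_obs()["ft_force"],get_obs()["grip_width"]*85.4)
E
```

```text
clock: 18.6
position: [0.4413, -0.0981, 0.0344]
ee_rot: [0.707, 0.707, 0.001, 0.001]
ft_force: [-1.7, -0.1, 8.2]
grip_width: 0.507
pos [ 0.4413 -0.0981  0.0344] yawY 0.001 tool z [ 3.3e-03  7.0e-04 -1.0e+00] q7 0.24 t 18.6
shift [ 0.0431  0.1649 -0.11  ] turn 0.011342401553054831
[-1.73170821 -0.06393671  8.19250232] 43.29965167596215
```

```bash
python3 -m handwheel '[{"jaw":35,"delta_pos":[0,0,-0.04],"turn":0},{"jaw":35,"delta_pos":[0,0.01,-0.08],"turn":0},{"jaw":35,"delta_pos":[0.0431,0.1655,-0.11],"turn":0.0113},{"jaw":35,"delta_pos":[0.0431,0.1655,-0.11],"turn":0.0113},{"jaw":35,"delta_pos":[0.0431,0.1655,-0.11],"turn":0.0113},{"jaw":35,"delta_pos":[0.0431,0.1655,-0.11],"turn":0.0113},{"jaw":35,"delta_pos":[0.0431,0.1655,-0.11],"turn":0.0113},{"jaw":35,"delta_pos":[0.0431,0.1655,-0.11],"turn":0.0113},{"jaw":35,"delta_pos":[0.0431,0.1655,-0.11],"turn":0.0113}]'
python3 - <<'E'
from h import *
plan((.6058,-.055,.0464),-.035); print(get_obs()["ft_force"],get_obs()["grip_width"]*85.4)
c=calibration("wrist");im=camera("wrist")
cv2.imwrite("pics/w15.png",cv2.resize(im[:,:,::-1],(768,576)))
E
```

```text
clock: 19.35
position: [0.6049, -0.0554, 0.143]
ee_rot: [0.719, 0.694, -0.0, 0.0]
ft_force: [-0.2, 0.7, -1.3]
grip_width: 0.506
pos [ 0.6049 -0.0554  0.143 ] yawY -0.035 tool z [-1.e-04 -3.e-04 -1.e+00] q7 0.15 t 19.35
shift [0.0005 0.0009 0.0966] turn -0.00011200807815595374
[-0.18134294  0.7063324  -1.32320285] 43.25480502128187
```

View pics/w15.png

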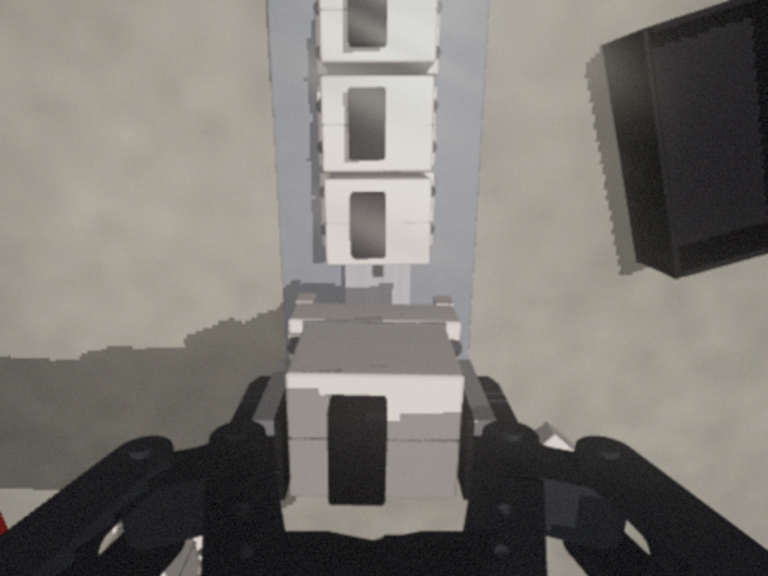

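Three breakers are in line on the rail. I place the fourth and go on to the fifth.

```bash

python3 -m handwheel '[{"jaw":35,"delta_pos":[0,0.001,0.04],"turn":0},{"jaw":35,"delta_pos":[0,0.001,0.065],"turn":0},{"jaw":35,"delta_pos":[0,0.001,0.082],"turn":0},{"jaw":35,"delta_pos":[0,0.001,0.09],"turn":0},{"jaw":35,"delta_pos":[0,0.001,0.096],"turn":0},{"jaw":35,"delta_pos":[0,0.001,0.098],"turn":0},{"jaw":35,"delta_pos":[0,0.001,0.099],"turn":0},{"jaw":35,"delta_pos":[0,0.001,0.099],"turn":0}]'
python3 -m handwheel '[{"jaw":60,"delta_pos":[0,0,0],"turn":0},{"jaw":70,"delta_pos":[0,0,0],"turn":0},{"jaw":70,"delta_pos":[0,0,0],"turn":0},{"jaw":70,"delta_pos":[0,0,-0.03],"turn":0},{"jaw":70,"delta_pos":[0,0,-0.07],"turn":0},{"jaw":70,"delta_pos":[0,0,-0.10],"turn":0}]'
python3 - <<'E'
from h import *
plan((.4636,-.2232,.14),0.107)
E
```

```text
clock: 20.07
position: [0.6063, -0.0555, 0.0463]
ee_rot: [0.72, 0.694, 0.001, 0.0]
ft_force: [-6.6, -0.7, 11.3]
grip_width: 0.509
clock: 20.57
position: [0.6065, -0.0554, 0.1462]
ee_rot: [0.72, 0.694, 0.0, 0.0]
ft_force: [0.4, -0.1, 0.7]
grip_width: 0.818
pos [ 0.6065 -0.0554  0.1462] yawY -0.035 tool z [ 1.2e-03 -2.0e-04 -1.0e+00] q7 0.15 t 20.5667
shift [-0.1728 -0.1368  0.006 ] turn -0.04535428777478995
```

```bash
python3 -m handwheel '[{"jaw":75,"delta_pos":[-0.173,-0.137,0.006],"turn":-0.0454},{"jaw":75,"delta_pos":[-0.173,-0.137,0.006],"turn":-0.0454},{"jaw":75,"delta_pos":[-0.173,-0.137,0.006],"turn":-0.0454},{"jaw":75,"delta_pos":[-0.173,-0.137,0.006],"turn":-0.0454},{"jaw":75,"delta_pos":[-0.173,-0.137,0.006],"turn":-0.0454},{"jaw":75,"delta_pos":[-0.173,-0.137,0.006],"turn":-0.0454},{"jaw":75,"delta_pos":[-0.173,-0.137,0.006],"turn":-0.0454},{"jaw":75,"delta_pos":[-0.173,-0.137,0.006],"turn":-0.0454},{"jaw":75,"delta_pos":[-0.173,-0.137,0.006],"turn":-0.0454}]'
python3 chk.py .4636 -.2232 .107 w16
```

```text
clock: 21.32
position: [0.4642, -0.2221, 0.1378]
ee_rot: [0.668, 0.745, 0.0, 0.0]
ft_force: [0.4, 0.2, 0.5]
grip_width: 0.878
pos [ 0.4642 -0.2221  0.1378] yawY 0.109 tool z [ 8.e-04  3.e-04 -1.e+00] q7 0.58 t 21.3167
shift [-0.0011 -0.0008  0.1048] turn 0.0006647645176577596
```

View pics/w16.png

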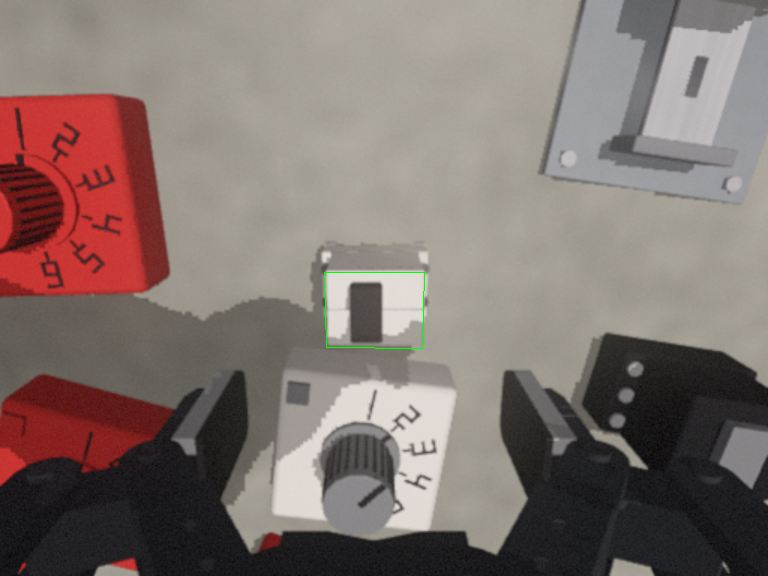

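```bash
python3 -m handwheel '[{"jaw":75,"delta_pos":[-0.0005,-0.0006,0.04],"turn":0},{"jaw":75,"delta_pos":[-0.0005,-0.0006,0.08],"turn":0},{"jaw":75,"delta_pos":[-0.0005,-0.0006,0.1048],"turn":0},{"jaw":75,"delta_pos":[-0.0005,-0.0006,0.1048],"turn":0},{"jaw":75,"delta_pos":[-0.0005,-0.0006,0.1048],"turn":0},{"jaw":35,"delta_pos":[-0.0005,-0.0006,0.1048],"turn":0},{"jaw":35,"delta_pos":[-0.0005,-0.0006,0.1048],"turn":0},{"jaw":35,"delta_pos":[-0.0005,-0.0006,0.1048],"turn":0},{"jaw":35,"delta_pos":[-0.0005,-0.0006,0.1048],"turn":0},{"jaw":35,"delta_pos":[-0.0005,-0.0006,0.1048],"turn":0}]' 45
python3 - <<'E'
from h import *
plan((.6045,-.0945,.145),-.035); print(get_obs()["ft_force"],get_obs()["grip_width"]*85.4)
E
```

```text
clock: 22.2
position: [0.4642, -0.2239, 0.0347]
ee_rot: [0.668, 0.744, 0.001, 0.001]
ft_force: [-0.2, -0.2, 6.5]
grip_width: 0.512
pos [ 0.4642 -0.2239  0.0347] yawY 0.108 tool z [ 3.3e-03 -1.0e-04 -1.0e+00] q7 0.68 t 22.2
shift [ 0.1135  0.1538 -0.1098] turn 0.04547843437935256
[-0.16469801 -0.19522637  6.4642087 ] 43.68745049414485
```

```bash
python3 -m handwheel '[{"jaw":35,"delta_pos":[0,0,-0.04],"turn":0},{"jaw":35,"delta_pos":[0.01,0.01,-0.08],"turn":0},{"jaw":35,"delta_pos":[0.1123,0.1543,-0.11],"turn":0.0455},{"jaw":35,"delta_pos":[0.1123,0.1543,-0.11],"turn":0.0455},{"jaw":35,"delta_pos":[0.1123,0.1543,-0.11],"turn":0.0455},{"jaw":35,"delta_pos":[0.1123,0.1543,-0.11],"turn":0.0455},{"jaw":35,"delta_pos":[0.1123,0.1543,-0.11],"turn":0.0455},{"jaw":35,"delta_pos":[0.1123,0.1543,-0.11],"turn":0.0455},{"jaw":35,"delta_pos":[0.1123,0.1543,-0.11],"turn":0.0455},{"jaw":35,"delta_pos":[0.1123,0.1543,-0.11],"turn":0.0455}]'
python3 - <<'E'
from h import *
plan((.6045,-.0955,.0464),-.035); print(get_obs()["ft_force"],get_obs()["grip_width"]*85.4)
c=calibration("wrist");im=camera("wrist")
cv2.imwrite("pics/w17.png",cv2.resize(im[:,:,::-1],(768,576)))
E
```

```text
clock: 23.03
position: [0.6035, -0.0963, 0.1433]
ee_rot: [0.72, 0.694, -0.0, 0.0]
ft_force: [0.4, -0.4, -2.1]
grip_width: 0.511
pos [ 0.6035 -0.0963  0.1433] yawY -0.036 tool z [ 2.e-04 -3.e-04 -1.e+00] q7 0.23 t 23.0333
shift [0.0009 0.0009 0.0969] turn -0.00042306511837700647
[ 0.35800515 -0.4197777  -2.08857311] 43.64939224099426
```

View pics/w17.png

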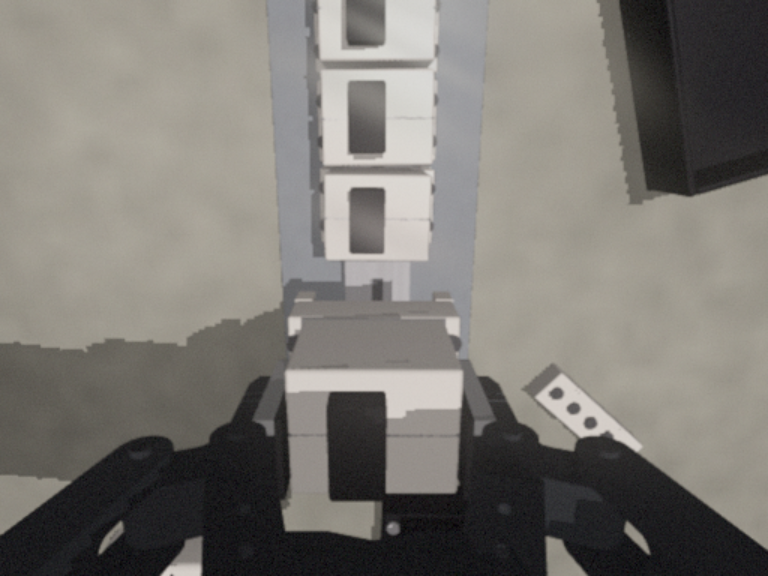

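```bash

python3 -m handwheel '[{"jaw":35,"delta_pos":[0.0005,0.001,0.04],"turn":0},{"jaw":35,"delta_pos":[0.0005,0.001,0.065],"turn":0},{"jaw":35,"delta_pos":[0.0005,0.001,0.082],"turn":0},{"jaw":35,"delta_pos":[0.0005,0.001,0.09],"turn":0},{"jaw":35,"delta_pos":[0.0005,0.001,0.096],"turn":0},{"jaw":35,"delta_pos":[0.0005,0.001,0.098],"turn":0},{"jaw":35,"delta_pos":[0.0005,0.001,0.099],"turn":0},{"jaw":35,"delta_pos":[0.0005,0.001,0.099],"turn":0}]'
python3 -m handwheel '[{"jaw":60,"delta_pos":[0,0,0],"turn":0},{"jaw":70,"delta_pos":[0,0,0],"turn":0},{"jaw":70,"delta_pos":[0,0,0],"turn":0},{"jaw":70,"delta_pos":[0,0,-0.03],"turn":0},{"jaw":70,"delta_pos":[0,0,-0.07],"turn":0},{"jaw":70,"delta_pos":[0,0,-0.10],"turn":0}]'
python3 - <<'E'
from h import *
plan((.475,-.375,.23),0.05)
E
```

```text
clock: 23.75
position: [0.6051, -0.096, 0.0465]
ee_rot: [0.72, 0.694, 0.001, 0.0]
ft_force: [-8.1, 0.4, 14.0]
grip_width: 0.511
clock: 24.25
position: [0.6053, -0.0954, 0.1463]
ee_rot: [0.72, 0.694, 0.0, 0.001]
ft_force: [1.5, 0.5, 0.4]
grip_width: 0.821
pos [ 0.6053 -0.0954  0.1463] yawY -0.036 tool z [ 1.1e-03 -4.0e-04 -1.0e+00] q7 0.23 t 24.25
shift [-0.2841 -0.1201 -0.0837] turn -0.02732738155065103
```

```bash
python3 -m handwheel '[{"jaw":70,"delta_pos":[-0.284,-0.12,-0.084],"turn":-0.0273},{"jaw":70,"delta_pos":[-0.284,-0.12,-0.084],"turn":-0.0273},{"jaw":70,"delta_pos":[-0.284,-0.12,-0.084],"turn":-0.0273},{"jaw":70,"delta_pos":[-0.284,-0.12,-0.084],"turn":-0.0273},{"jaw":70,"delta_pos":[-0.284,-0.12,-0.084],"turn":-0.0273},{"jaw":70,"delta_pos":[-0.284,-0.12,-0.084],"turn":-0.0273},{"jaw":70,"delta_pos":[-0.284,-0.12,-0.084],"turn":-0.0273},{"jaw":70,"delta_pos":[-0.284,-0.12,-0.084],"turn":-0.0273},{"jaw":70,"delta_pos":[-0.284,-0.12,-0.084],"turn":-0.0273},{"jaw":70,"delta_pos":[-0.284,-0.12,-0.084],"turn":-0.0273}]'
python3 - <<'E'
from h import *
plan((.475,-.375,.23),0.05)
c=calibration("wrist");im=camera("wrist")
cv2.imwrite("pics/w18.png",cv2.resize(im[:,:,::-1],(768,576)))
cv2.imwrite("pics/w18c.png",cv2.resize(im[100:260,160:340,::-1],None,fx=4,fy=3.7,interpolation=cv2.INTER_CUBIC)) if 0 else cv2.imwrite("pics/w18r.png",im[:,:,::-1])
np.save("c18.npy",c,allow_pickle=True)
E
```

```text
clock: 25.08
position: [0.4739, -0.3768, 0.2286]
ee_rot: [0.691, 0.723, -0.0, 0.001]
ft_force: [-0.2, 0.3, 0.2]
grip_width: 0.82
pos [ 0.4739 -0.3768  0.2286] yawY 0.046 tool z [ 0.0011 -0.0011 -1.    ] q7 0.82 t 25.0833
shift [ 0.0017  0.0012 -0.0014] turn -0.0011478340541596424
```

View pics/w18.png

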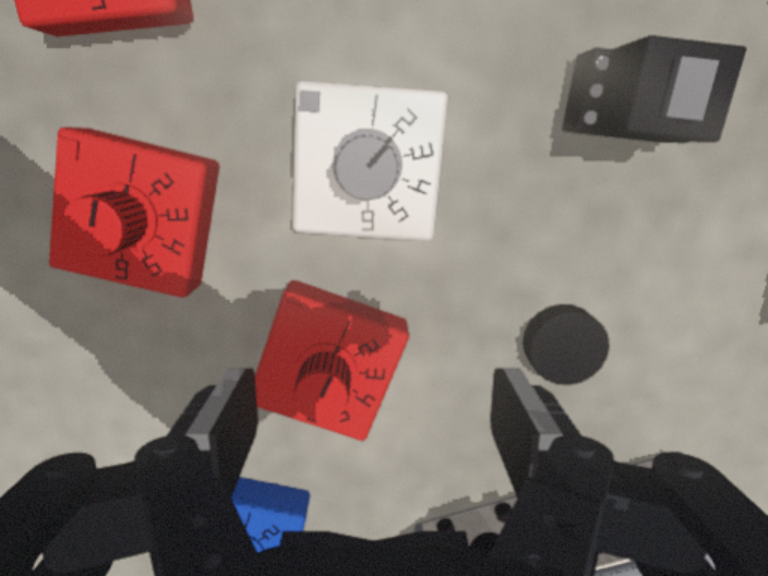

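The candidates are the white housing with a grey sleeve at (370,163), red ones at (133,213), (335,360) and (105,15), and a blue one at (270,515). Only the white one fits. I confirm it in a crop.

```bash
python3 - <<'E'
import cv2
im=cv2.imread("pics/w18r.png")[45:170,185:310]
cv2.imwrite("pics/w18c.png",cv2.resize(im,None,fx=4.8,fy=4.8,interpolation=cv2.INTER_CUBIC))
E
```

View pics/w18c.png

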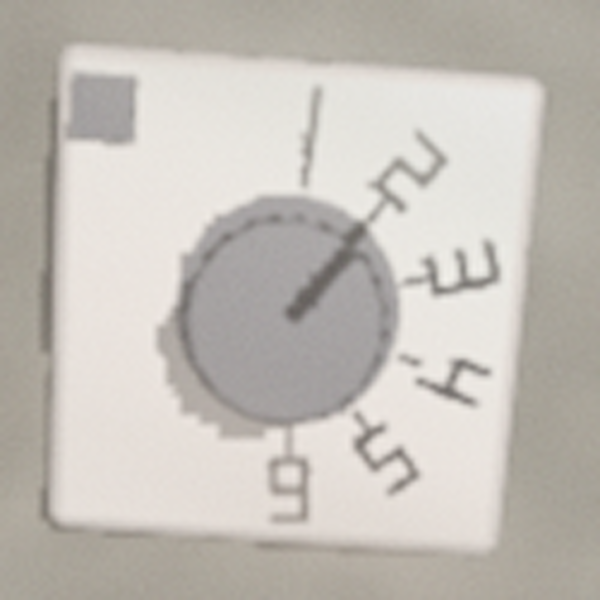

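The pointer stands at 2 (crop (370,215)), so I need +1.8 rad clockwise.

```bash
python3 - <<'E'
from rect import *
c=np.load("c18.npy",allow_pickle=True).item()
f=lambda l:(np.array(l,float)+.5)/4.8-.5+np.array([185,45])
rect(c,f([(65,48),(545,78),(495,550),(52,525)]),.036,"housing")
s=p2w(c,f([(286,318)]),.076)[0];print("sleeve",s)
plan((s[0],s[1],.12),1.0);plan((s[0],s[1],.043),1.0)
E
```

```text
housing ctr [ 0.4663 -0.3203] u 93.1mm ang -0.011 | v 93.1mm ang-90 -0.025
sleeve [ 0.4662139  -0.31961701  0.076     ]
pos [ 0.475  -0.3749  0.2279] yawY 0.049 tool z [ 6.e-04  1.e-04 -1.e+00] q7 0.82 t 25.1333
shift [ 0.0556 -0.0061  0.1079] turn -0.30260634389148716
pos [ 0.475  -0.3749  0.2279] yawY 0.049 tool z [ 6.e-04  1.e-04 -1.e+00] q7 0.82 t 25.1333
shift [ 0.0556 -0.0062  0.1849] turn -0.30260634389148716
```

```bash
python3 -m handwheel '[{"jaw":65,"delta_pos":[0.0556,-0.006,0.09],"turn":-0.303},{"jaw":65,"delta_pos":[0.0556,-0.006,0.09],"turn":-0.303},{"jaw":65,"delta_pos":[0.0556,-0.006,0.09],"turn":-0.303},{"jaw":65,"delta_pos":[0.0556,-0.006,0.09],"turn":-0.303},{"jaw":65,"delta_pos":[0.0556,-0.006,0.09],"turn":-0.303},{"jaw":65,"delta_pos":[0.0556,-0.006,0.09],"turn":-0.303},{"jaw":65,"delta_pos":[0.0556,-0.006,0.09],"turn":-0.303},{"jaw":65,"delta_pos":[0.0556,-0.006,0.09],"turn":-0.303},{"jaw":65,"delta_pos":[0.0556,-0.006,0.09],"turn":-0.303},{"jaw":65,"delta_pos":[0.0556,-0.006,0.09],"turn":-0.303}]'
python3 - <<'E'
from h import *
plan((.4662,-.3198,.043),1.0)
c=calibration("wrist");im=camera("wrist")
big=np.ascontiguousarray(cv2.resize(im[:,:,::-1],(768,576)))
q=[w2p(c,[.4662+.018*np.cos(t),-.3198+.018*np.sin(t),.076])[0]*1.5 for t in np.linspace(0,6.28,40)]
cv2.polylines(big,[np.array(q).round().astype(int)],True,(0,255,0),1)
cv2.imwrite("pics/w19.png",big)
E
```

```text
clock: 25.97
position: [0.4669, -0.3181, 0.1375]
ee_rot: [0.281, 0.96, 0.0, -0.0]
ft_force: [-0.0, 0.8, 0.0]
grip_width: 0.76
pos [ 0.4669 -0.3181  0.1375] yawY 1.002 tool z [-1.e-04  6.e-04 -1.e+00] q7 1.65 t 25.9667
shift [-0.0004 -0.0019  0.0945] turn 0.000502293564939647
```

View pics/w19.png

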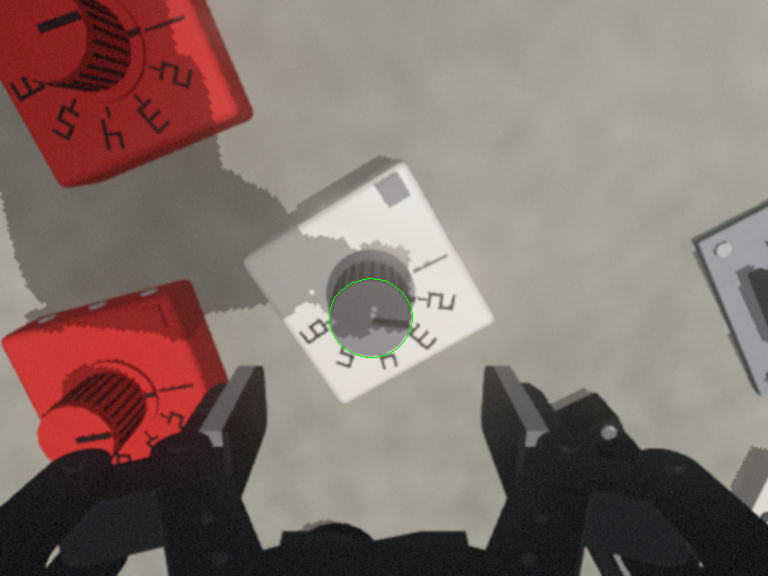

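```bash
python3 -m handwheel '[{"jaw":65,"delta_pos":[0,-0.0015,0.04],"turn":0},{"jaw":65,"delta_pos":[0,-0.0015,0.07],"turn":0},{"jaw":65,"delta_pos":[0,-0.0015,0.0945],"turn":0},{"jaw":65,"delta_pos":[0,-0.0015,0.0945],"turn":0},{"jaw":65,"delta_pos":[0,-0.0015,0.0945],"turn":0},{"jaw":25,"delta_pos":[0,-0.0015,0.0945],"turn":0},{"jaw":25,"delta_pos":[0,-0.0015,0.0945],"turn":0},{"jaw":25,"delta_pos":[0,-0.0015,0.0945],"turn":0},{"jaw":25,"delta_pos":[0,-0.0015,0.0945],"turn":0},{"jaw":25,"delta_pos":[0,-0.0015,0.0945],"turn":0}]' 40
python3 - <<'E'
from h import *
plan((.4662,-.3198,.043),1.0);print(get_obs()["ft_force"],get_obs()["grip_width"]*85.4)
E
```

```text
clock: 26.85
position: [0.4672, -0.3204, 0.0455]
ee_rot: [0.28, 0.96, 0.0, 0.002]
ft_force: [-0.7, 4.5, 7.8]
grip_width: 0.407
pos [ 0.4672 -0.3204  0.0455] yawY 1.003 tool z [ 0.0036 -0.     -1.    ] q7 1.71 t 26.85
shift [ 0.0012 -0.0001  0.0025] turn 0.0009126812648957382
[-0.74277309  4.48900934  7.7544939 ] 34.72576206033817
```

```bash
python3 -m handwheel '[{"jaw":25,"delta_pos":[0,0,0],"turn":0.573},{"jaw":25,"delta_pos":[0,0,0],"turn":0.573},{"jaw":25,"delta_pos":[0,0,0],"turn":0.573},{"jaw":25,"delta_pos":[0,0,0],"turn":0.573},{"jaw":25,"delta_pos":[0,0,0],"turn":0.573},{"jaw":25,"delta_pos":[0,0,0],"turn":0.573},{"jaw":25,"delta_pos":[0,0,0],"turn":0.573},{"jaw":25,"delta_pos":[0,0,0],"turn":0.573},{"jaw":25,"delta_pos":[0,0,0],"turn":0.573},{"jaw":25,"delta_pos":[0,0,0],"turn":0.573}]' 60
python3 - <<'E'
from h import *
plan((.4662,-.3198,.043),1.003-1.8);o=get_obs();print(o["ft_force"],o["torque"],o["grip_width"]*85.4)
E
```

```text
clock: 27.68
position: [0.4672, -0.3209, 0.0457]
ee_rot: [0.791, 0.612, 0.001, 0.001]
ft_force: [-1.1, 2.6, 10.5]
grip_width: 0.401
pos [ 0.4672 -0.3209  0.0457] yawY -0.253 tool z [ 3.9e-03 -3.0e-04 -1.0e+00] q7 0.58 t 27.6833
shift [ 0.0008 -0.0013  0.0027] turn 0.1730713210217617
[-1.12402639  2.59940685 10.51162667] [0.41075962 0.61391161 0.21840868] 34.22911149078068
```

```bash
python3 -m handwheel '[{"jaw":25,"delta_pos":[0,0,0],"turn":0.175},{"jaw":25,"delta_pos":[0,0,0],"turn":0.175},{"jaw":25,"delta_pos":[0,0,0],"turn":0.175},{"jaw":25,"delta_pos":[0,0,0],"turn":0.175},{"jaw":25,"delta_pos":[0,0,0],"turn":0.175},{"jaw":25,"delta_pos":[0,0,0],"turn":0.175},{"jaw":25,"delta_pos":[0,0,0],"turn":0.175}]'
python3 - <<'E'
from h import *
plan((.4662,-.3198,.043),1.003-1.8);o=get_obs();print(o["ft_force"],o["torque"],o["grip_width"]*85.4)
cv2.imwrite("pics/w20.png",cv2.resize(camera("wrist")[:,:,::-1],(768,576)))
E
```

```text
clock: 28.27
position: [0.4671, -0.3208, 0.0457]
ee_rot: [0.926, 0.377, 0.002, 0.001]
ft_force: [-3.0, 3.4, 13.8]
grip_width: 0.406
pos [ 0.4671 -0.3208  0.0457] yawY -0.798 tool z [ 3.4e-03  1.0e-04 -1.0e+00] q7 0.11 t 28.2667
shift [ 0.0001 -0.0013  0.0027] turn -0.000170238297675277
[-2.95441024  3.38557236 13.83710451] [ 0.64480698  0.6532835  -0.08846543] 34.6849974251622
```

View pics/w20.png

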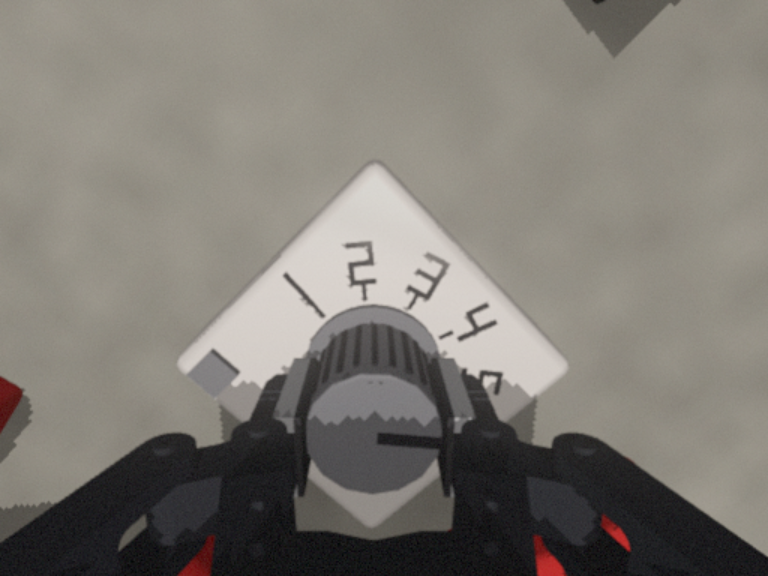

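Pointer turned with the jaws. I release, rise and check, moving towards the isolator at the same time.

```bash
python3 -m handwheel '[{"jaw":50,"delta_pos":[0,0,0],"turn":0},{"jaw":65,"delta_pos":[0,0,0],"turn":0},{"jaw":65,"delta_pos":[0,0,0],"turn":0},{"jaw":65,"delta_pos":[0,0,-0.04],"turn":0},{"jaw":65,"delta_pos":[0,0,-0.08],"turn":0},{"jaw":65,"delta_pos":[-0.03,0,-0.12],"turn":0},{"jaw":65,"delta_pos":[-0.06,0,-0.16],"turn":0},{"jaw":65,"delta_pos":[-0.06,0,-0.16],"turn":0},{"jaw":65,"delta_pos":[-0.06,0,-0.16],"turn":0}]'
python3 - <<'E'
from h import *
im=camera("wrist");cv2.imwrite("pics/w21.png",cv2.resize(im[20:250,130:400,::-1],None,fx=2.5,fy=2.5,interpolation=cv2.INTER_CUBIC))
plan((.505,.384,.25),1.961)
E
```

```text
clock: 29.07
position: [0.4214, -0.366, 0.2069]
ee_rot: [0.927, 0.375, 0.002, 0.002]
ft_force: [0.2, 0.3, -0.1]
grip_width: 0.761
pos [ 0.4224 -0.3637  0.2046] yawY -0.8 tool z [ 3.2e-03 -5.0e-04 -1.0e+00] q7 0.07 t 29.1167
shift [ 0.5804 -0.4785 -0.0455] turn 0.12124456936045168
```

View pics/w21.png

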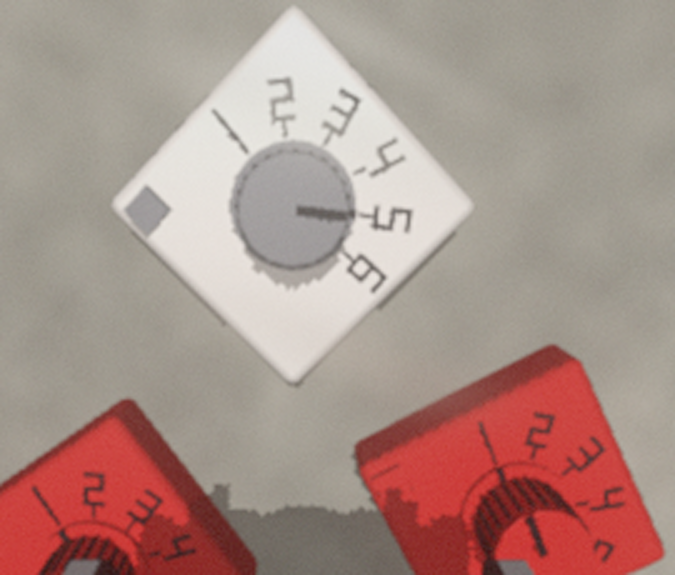

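The pointer now stands at 5 (crop (350,214)). On the way back I check the rail and bench.

```bash
python3 - <<'E'
from h import *
plan((.53,.06,.36),0.0)
E
```

```text
pos [ 0.4224 -0.3637  0.2046] yawY -0.8 tool z [ 3.2e-03 -5.0e-04 -1.0e+00] q7 0.07 t 29.1167
shift [ 0.3728 -0.2285 -0.1553] turn -0.25454974383313467
```

```bash
python3 -m handwheel '[{"jaw":65,"delta_pos":[0,0,-0.04],"turn":-0.03},{"jaw":65,"delta_pos":[0.373,-0.2285,-0.155],"turn":-0.2545},{"jaw":65,"delta_pos":[0.373,-0.2285,-0.155],"turn":-0.2545},{"jaw":65,"delta_pos":[0.373,-0.2285,-0.155],"turn":-0.2545},{"jaw":65,"delta_pos":[0.373,-0.2285,-0.155],"turn":-0.2545},{"jaw":65,"delta_pos":[0.373,-0.2285,-0.155],"turn":-0.2545},{"jaw":65,"delta_pos":[0.373,-0.2285,-0.155],"turn":-0.2545},{"jaw":65,"delta_pos":[0.373,-0.2285,-0.155],"turn":-0.2545},{"jaw":65,"delta_pos":[0.373,-0.2285,-0.155],"turn":-0.2545},{"jaw":65,"delta_pos":[0.373,-0.2285,-0.155],"turn":-0.2545}]'
python3 -m handwheel '[{"jaw":60,"delta_pos":[0.05,0,0],"turn":0},{"jaw":60,"delta_pos":[0.05,0,0],"turn":0},{"jaw":60,"delta_pos":[0.05,0,0],"turn":0}]'
python3 - <<'E'
from h import *
plan((.53,.06,.36),0)
c=calibration("wrist");im=camera("wrist");np.save("c22.npy",c,allow_pickle=True)
cv2.imwrite("pics/w22.png",cv2.resize(im[:,:,::-1],(768,576)))
E
```

```text
clock: 29.95
position: [0.5113, -0.007, 0.3378]
ee_rot: [0.705, 0.709, -0.0, -0.001]
ft_force: [1.0, -0.4, 0.8]
grip_width: 0.762
clock: 30.2
position: [0.5108, 0.045, 0.3366]
ee_rot: [0.703, 0.711, -0.001, -0.001]
ft_force: [0.6, 0.2, -0.1]
grip_width: 0.703
pos [0.5108 0.045  0.3366] yawY 0.011 tool z [-3.2e-03 -7.0e-04 -1.0e+00] q7 -0.14 t 30.2
shift [ 0.0148  0.0193 -0.0235] turn 0.003492081254436073
```

View pics/w22.png

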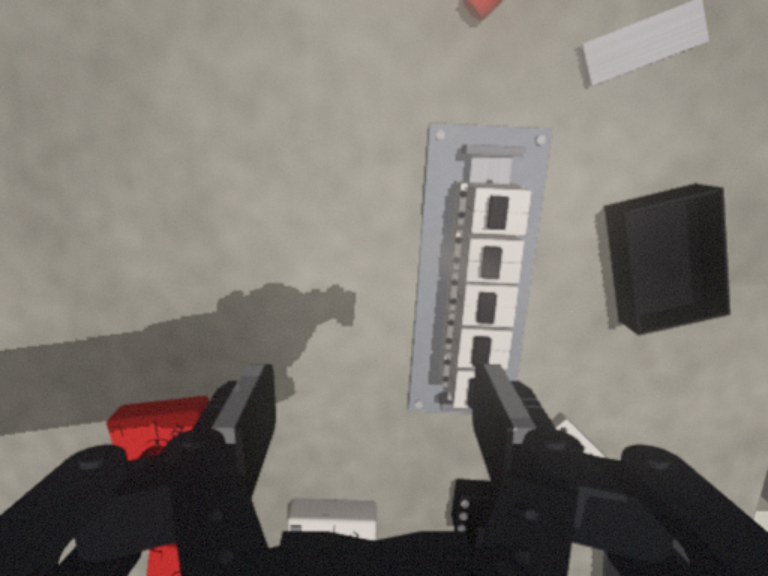

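All five breakers stand in line on the rail (485, 212..385) and none are loose. Next is the isolator.

```bash
python3 - <<'E'
from h import *
plan((.4461,.3611,.20),1.961)
E
```

```text
pos [0.5109 0.042  0.3369] yawY 0.007 tool z [-0.0027 -0.0011 -1.    ] q7 -0.14 t 30.25
shift [ 0.3197 -0.0621  0.1367] turn 0.37810562979704965
```

```bash
python3 -m handwheel '[{"jaw":60,"delta_pos":[0.32,-0.062,0.137],"turn":-0.622},{"jaw":60,"delta_pos":[0.32,-0.062,0.137],"turn":-0.622},{"jaw":60,"delta_pos":[0.32,-0.062,0.137],"turn":-0.622},{"jaw":60,"delta_pos":[0.32,-0.062,0.137],"turn":-0.622},{"jaw":60,"delta_pos":[0.32,-0.062,0.137],"turn":-0.622},{"jaw":60,"delta_pos":[0.32,-0.062,0.137],"turn":-0.622},{"jaw":60,"delta_pos":[0.32,-0.062,0.137],"turn":-0.622},{"jaw":60,"delta_pos":[0.32,-0.062,0.137],"turn":-0.622},{"jaw":60,"delta_pos":[0.32,-0.062,0.137],"turn":-0.622},{"jaw":60,"delta_pos":[0.32,-0.062,0.137],"turn":-0.622}]'
python3 - <<'E'
from h import *
plan((.4461,.3611,.16),1.961)
E
```

```text
clock: 31.08
position: [0.4453, 0.3626, 0.1977]
ee_rot: [0.153, 0.988, -0.002, -0.002]
ft_force: [0.1, -0.6, -0.1]
grip_width: 0.706
pos [0.4453 0.3626 0.1977] yawY 1.264 tool z [-0.0045 -0.0026 -1.    ] q7 0.57 t 31.0833
shift [-0.0013 -0.001   0.0377] turn -0.2217736732127023
```

```bash
python3 -m handwheel '[{"jaw":60,"delta_pos":[-0.001,-0.001,0.038],"turn":-0.222},{"jaw":60,"delta_pos":[-0.001,-0.001,0.038],"turn":-0.222},{"jaw":60,"delta_pos":[-0.001,-0.001,0.038],"turn":-0.222},{"jaw":60,"delta_pos":[-0.001,-0.001,0.038],"turn":-0.222},{"jaw":60,"delta_pos":[-0.001,-0.001,0.038],"turn":-0.222},{"jaw":60,"delta_pos":[-0.001,-0.001,0.038],"turn":-0.222},{"jaw":60,"delta_pos":[-0.001,-0.001,0.038],"turn":-0.222},{"jaw":60,"delta_pos":[-0.001,-0.001,0.038],"turn":-0.222},{"jaw":60,"delta_pos":[-0.001,-0.001,0.038],"turn":-0.222}]'
python3 - <<'E'
from h import *
plan((.4461,.3611,.058),1.961)
cv2.imwrite("pics/w23.png",cv2.resize(camera("wrist")[:,:,::-1],(768,576)))
E
```

```text
clock: 31.83
position: [0.4495, 0.3571, 0.1632]
ee_rot: [-0.187, 0.982, -0.0, -0.0]
ft_force: [0.4, -0.5, 0.6]
grip_width: 0.704
pos [0.4495 0.3571 0.1632] yawY 1.946 tool z [-5.e-04 -5.e-04 -1.e+00] q7 1.25 t 31.8333
shift [0.0016 0.005  0.1052] turn -0.0047701760894706974
```

View pics/w23.png

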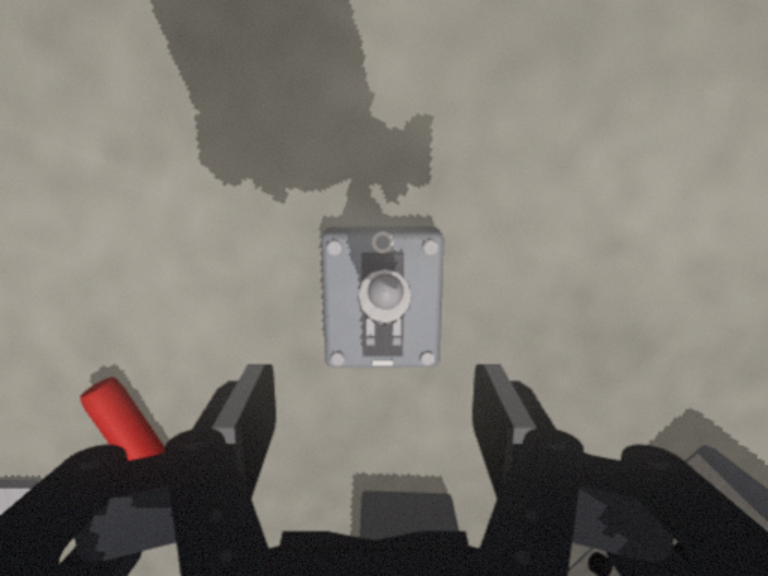

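```bash
python3 -m handwheel '[{"jaw":60,"delta_pos":[0,0,0.03],"turn":0},{"jaw":60,"delta_pos":[0,0,0.03],"turn":0},{"jaw":60,"delta_pos":[0,0,0.03],"turn":0}]'
python3 - <<'E'
from h import *
plan((.4461,.3611,.058),1.961)
E
```

```text
clock: 32.13
position: [0.4485, 0.3569, 0.1326]
ee_rot: [-0.188, 0.982, -0.001, -0.001]
ft_force: [0.0, 0.5, 1.0]
grip_width: 0.706
pos [0.4485 0.3569 0.1326] yawY 1.949 tool z [-0.0023 -0.0023 -1.    ] q7 1.26 t 32.1333
shift [0.0005 0.0049 0.0746] turn -0.003952673769929098
```

```bash
python3 -m handwheel '[{"jaw":60,"delta_pos":[0.001,0.0048,0.03],"turn":-0.004},{"jaw":60,"delta_pos":[0.001,0.0048,0.055],"turn":-0.004},{"jaw":60,"delta_pos":[0.001,0.0048,0.0745],"turn":-0.004},{"jaw":60,"delta_pos":[0.001,0.0048,0.0745],"turn":-0.004},{"jaw":60,"delta_pos":[0.001,0.0048,0.0745],"turn":-0.004}]' 40
python3 - <<'E'
from h import *
plan((.4461,.3611,.058),1.961)
cv2.imwrite("pics/w24.png",cv2.resize(camera("wrist")[:,:,::-1],(768,576)))
E
```

```text
clock: 32.55
position: [0.4467, 0.3618, 0.0598]
ee_rot: [-0.194, 0.981, -0.0, -0.0]
ft_force: [-0.3, -0.7, 0.1]
grip_width: 0.702
pos [0.4467 0.3618 0.0598] yawY 1.962 tool z [-4.e-04 -6.e-04 -1.e+00] q7 1.28 t 32.55
shift [ 0.0008 -0.0004  0.0018] turn 0.00020592935912731866
```

View pics/w24.png

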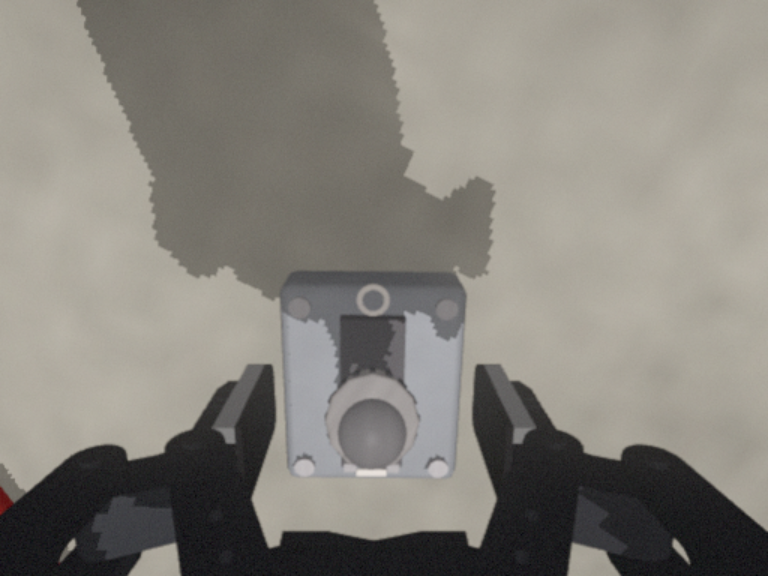

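The lever is centred, so I close and lift along it.

```bash
python3 -m handwheel '[{"jaw":15,"delta_pos":[0.0005,0,0.001],"turn":0},{"jaw":15,"delta_pos":[0.0005,0,0.001],"turn":0},{"jaw":15,"delta_pos":[0.0005,0,0.001],"turn":0},{"jaw":15,"delta_pos":[0.0005,0,0.001],"turn":0},{"jaw":15,"delta_pos":[0.0005,0,0.001],"turn":0},{"jaw":15,"delta_pos":[0.0005,0,0.001],"turn":0}]' 60
python3 -m handwheel '[{"jaw":15,"delta_pos":[0.0025,0,-0.006],"turn":0},{"jaw":15,"delta_pos":[0.0053,0,-0.0128],"turn":0},{"jaw":15,"delta_pos":[0.0053,0,-0.0128],"turn":0},{"jaw":15,"delta_pos":[0.0053,0,-0.0128],"turn":0}]'
```

```text
clock: 33.1
position: [0.447, 0.3614, 0.0596]
ee_rot: [-0.194, 0.981, 0.0, 0.001]
ft_force: [-1.1, -3.5, 9.6]
grip_width: 0.265
clock: 33.43
position: [0.4422, 0.3595, 0.0717]
ee_rot: [-0.194, 0.981, 0.0, 0.001]
ft_force: [5.8, 0.3, -3.7]
grip_width: 0.261
```

```bash
python3 -m handwheel '[{"jaw":15,"delta_pos":[-0.006,0,-0.0022],"turn":0},{"jaw":15,"delta_pos":[-0.0123,0,-0.0038],"turn":0},{"jaw":15,"delta_pos":[-0.0186,0,-0.0048],"turn":0},{"jaw":15,"delta_pos":[-0.025,0,-0.0051],"turn":0},{"jaw":15,"delta_pos":[-0.0315,0,-0.0048],"turn":0},{"jaw":15,"delta_pos":[-0.0378,0,-0.0038],"turn":0},{"jaw":15,"delta_pos":[-0.044,0,-0.0022],"turn":0},{"jaw":15,"delta_pos":[-0.0513,0,0.0003],"turn":0},{"jaw":15,"delta_pos":[-0.0513,0,0.0003],"turn":0},{"jaw":15,"delta_pos":[-0.0513,0,0.0003],"turn":0}]'
python3 - <<'E'
from h import *
plan((0.4829,0.3763,0.058),1.961)
cv2.imwrite("pics/w25.png",cv2.resize(camera("wrist")[:,:,::-1],(768,576)))
E
```

```text
clock: 34.27
position: [0.4892, 0.3785, 0.0702]
ee_rot: [-0.194, 0.981, -0.0, -0.0]
ft_force: [0.2, -5.8, -4.0]
grip_width: 0.255
pos [0.4892 0.3785 0.0702] yawY 1.961 tool z [-4.0e-04 -1.1e-03 -1.0e+00] q7 1.32 t 34.2667
shift [0.0067 0.0004 0.0122] turn -8.429928361363087e-05
```

View pics/w25.png

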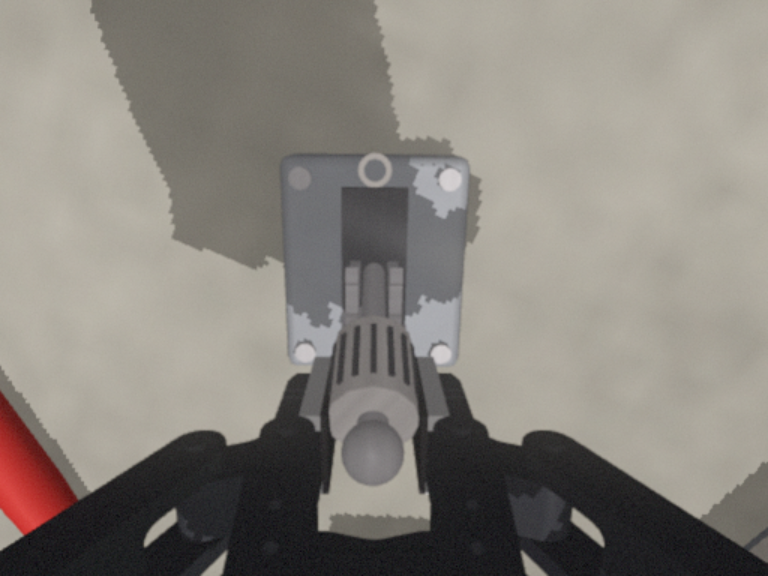

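```bash
python3 - <<'E'
from h import *
c=calibration("wrist")
e=np.array([np.cos(.39),np.sin(.39)]);n=np.array([.4645,.3687])
for th in(.45,.4,.36,.33,.3,.25):
  print(th,[ (w2p(c,[*(n+e*r*np.sin(th)),.03+r*np.cos(th)])*1.5).round()[0].tolist() for r in (.036,.066,.076,.0825,.09)])
print(get_obs()["position"])
E
```

```text
0.45 [[373.0, 343.0], [373.0, 424.0], [373.0, 457.0], [373.0, 481.0], [372.0, 510.0]]
0.4 [[373.0, 339.0], [373.0, 417.0], [373.0, 450.0], [373.0, 473.0], [372.0, 501.0]]
0.36 [[373.0, 336.0], [373.0, 411.0], [373.0, 443.0], [372.0, 465.0], [372.0, 493.0]]
0.33 [[373.0, 334.0], [373.0, 406.0], [373.0, 437.0], [372.0, 459.0], [372.0, 487.0]]
0.3 [[373.0, 331.0], [373.0, 401.0], [373.0, 431.0], [372.0, 452.0], [372.0, 480.0]]
0.25 [[373.0, 326.0], [373.0, 392.0], [373.0, 420.0], [372.0, 441.0], [372.0, 467.0]]
[0.48919243 0.37849423 0.07041221]
```

```bash
python3 - <<'E'
from h import *
im=camera("wrist")
cv2.imwrite("pics/w26.png",cv2.resize(im[160:340,170:330,::-1],None,fx=3.3,fy=3.3,interpolation=cv2.INTER_CUBIC))
im=camera("scene")
cv2.imwrite("pics/s26.png",cv2.resize(im[120:200,330:430,::-1],None,fx=6,fy=6,interpolation=cv2.INTER_CUBIC))
E
```

```text
(no output)
```

View pics/w26.png

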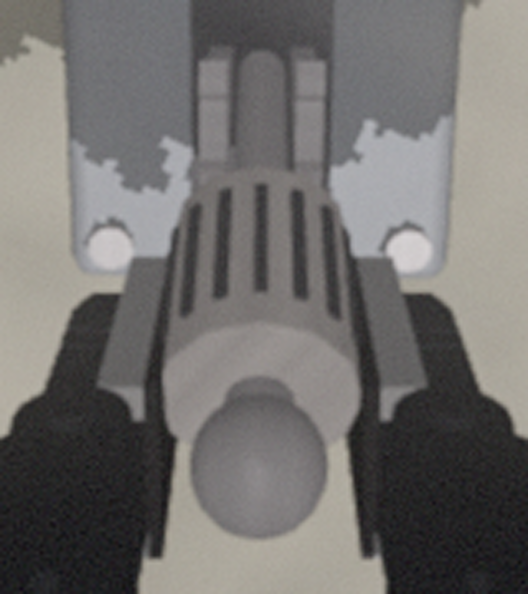

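View pics/s26.png

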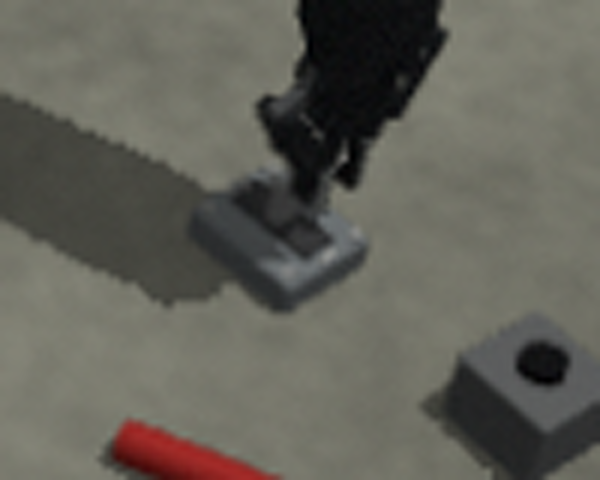

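The lever is only at about 0.3 rad (ball at row 450 against 473 expected), and the collar has slipped down in the pads. I nudge it further towards on.

```bash
python3 -m handwheel '[{"jaw":15,"delta_pos":[-0.003,0,0.001],"turn":0},{"jaw":15,"delta_pos":[-0.006,0,0.002],"turn":0},{"jaw":15,"delta_pos":[-0.006,0,0.002],"turn":0}]'
python3 - <<'E'
from h import *
c=calibration("wrist")
o=get_obs();print(o["position"],o["ft_force"],o["grip_width"]*85.4)
cv2.imwrite("pics/w27.png",cv2.resize(camera("wrist")[:,:,::-1],(768,576)))
e=np.array([np.cos(.39),np.sin(.39)]);n=np.array([.4645,.3687])
for th in(.4,.35,.3,.25):
  print(th,[ (w2p(c,[*(n+e*r*np.sin(th)),.03+r*np.cos(th)])*1.5).round()[0].tolist() for r in (.036,.066,.076,.0825,.09)])
E
```

```text
clock: 34.67
position: [0.4947, 0.3808, 0.0685]
ee_rot: [-0.195, 0.981, -0.0, 0.0]
ft_force: [0.4, -5.6, -3.5]
grip_width: 0.253
[0.49471333 0.38079395 0.06853885] [ 0.43119195 -5.56910102 -3.4765987 ] 21.56664662896842
0.4 [[373.0, 324.0], [373.0, 401.0], [372.0, 433.0], [372.0, 456.0], [372.0, 485.0]]
0.35 [[373.0, 320.0], [373.0, 393.0], [372.0, 424.0], [372.0, 446.0], [372.0, 474.0]]
0.3 [[373.0, 315.0], [373.0, 384.0], [372.0, 414.0], [372.0, 435.0], [372.0, 462.0]]
0.25 [[373.0, 310.0], [373.0, 375.0], [372.0, 402.0], [372.0, 422.0], [372.0, 448.0]]
```

View pics/w27.png

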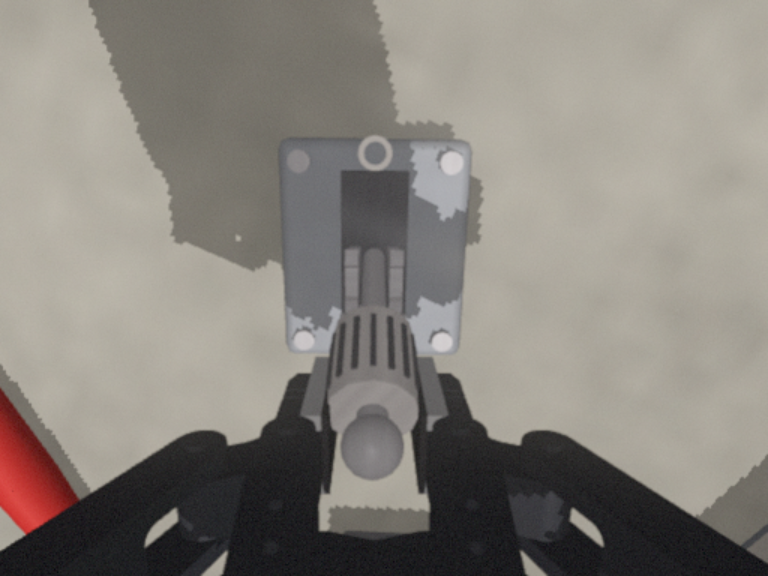

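It moves freely, now at about 0.35 rad, so I continue.

```bash
python3 -m handwheel '[{"jaw":15,"delta_pos":[-0.003,0,0.001],"turn":0},{"jaw":15,"delta_pos":[-0.007,0,0.002],"turn":0},{"jaw":15,"delta_pos":[-0.007,0,0.002],"turn":0},{"jaw":15,"delta_pos":[-0.007,0,0.002],"turn":0}]'
python3 - <<'E'
from h import *
c=calibration("wrist")
o=get_obs();print(o["position"],o["ft_force"],o["grip_width"]*85.4)
cv2.imwrite("pics/w28.png",cv2.resize(camera("wrist")[:,:,::-1],(768,576)))
e=np.array([np.cos(.39),np.sin(.39)]);n=np.array([.4645,.3687])
for th in(.4,.35,.3,.25):
  print(th,[ (w2p(c,[*(n+e*r*np.sin(th)),.03+r*np.cos(th)])*1.5).round()[0].tolist() for r in (.036,.066,.076,.0825,.09)])
E
```

```text
clock: 35.05
position: [0.5016, 0.3854, 0.0678]
ee_rot: [-0.195, 0.981, 0.001, 0.001]
ft_force: [3.0, -0.6, 1.0]
grip_width: 0.178
[0.50158245 0.38536938 0.06779638] [ 3.02552508 -0.62353532  1.02186241] 15.208086345951966
0.4 [[368.0, 300.0], [367.0, 375.0], [366.0, 407.0], [366.0, 429.0], [366.0, 458.0]]
0.35 [[368.0, 296.0], [367.0, 367.0], [366.0, 397.0], [366.0, 418.0], [365.0, 446.0]]
0.3 [[368.0, 291.0], [367.0, 357.0], [366.0, 386.0], [366.0, 406.0], [365.0, 432.0]]
0.25 [[368.0, 286.0], [367.0, 347.0], [366.0, 373.0], [366.0, 393.0], [365.0, 418.0]]
```

View pics/w28.png

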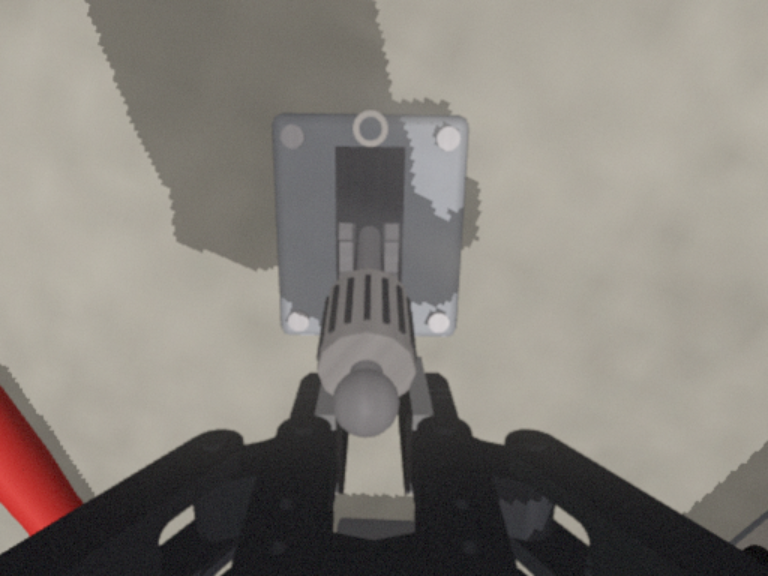

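The pads slid off the collar, and the lever rests at about 0.29 rad with the collar not home. I open, re-centre and look.

```bash
python3 -m handwheel '[{"jaw":40,"delta_pos":[0,0,0],"turn":0},{"jaw":60,"delta_pos":[0,0,0],"turn":0},{"jaw":60,"delta_pos":[0,0,0],"turn":0}]'
python3 - <<'E'
from h import *
plan((.4804,.3752,.066),1.961)
c=calibration("wrist")
cv2.imwrite("pics/w29.png",cv2.resize(camera("wrist")[:,:,::-1],(768,576)))
e=np.array([np.cos(.39),np.sin(.39)]);n=np.array([.4645,.3687])
for th in(.4,.35,.3,.25,.2):
  print(th,[ (w2p(c,[*(n+e*r*np.sin(th)),.03+r*np.cos(th)])*1.5).round()[0].tolist() for r in (.036,.066,.076,.0825,.09)])
E
```

```text
clock: 35.35
position: [0.5002, 0.3845, 0.0667]
ee_rot: [-0.195, 0.981, 0.0, -0.0]
ft_force: [0.3, 0.9, -0.5]
grip_width: 0.592
pos [0.5002 0.3845 0.0667] yawY 1.963 tool z [-5.e-04  4.e-04 -1.e+00] q7 1.33 t 35.35
shift [ 0.0219 -0.001   0.0007] turn 0.0005437249525153556
0.4 [[369.0, 306.0], [368.0, 383.0], [367.0, 414.0], [367.0, 437.0], [367.0, 466.0]]
0.35 [[369.0, 302.0], [368.0, 374.0], [367.0, 404.0], [367.0, 427.0], [366.0, 455.0]]
0.3 [[369.0, 297.0], [368.0, 365.0], [367.0, 393.0], [367.0, 414.0], [366.0, 441.0]]
0.25 [[369.0, 292.0], [367.0, 354.0], [367.0, 381.0], [367.0, 401.0], [366.0, 427.0]]
0.2 [[369.0, 287.0], [367.0, 344.0], [367.0, 368.0], [367.0, 387.0], [366.0, 410.0]]
```

View pics/w29.png

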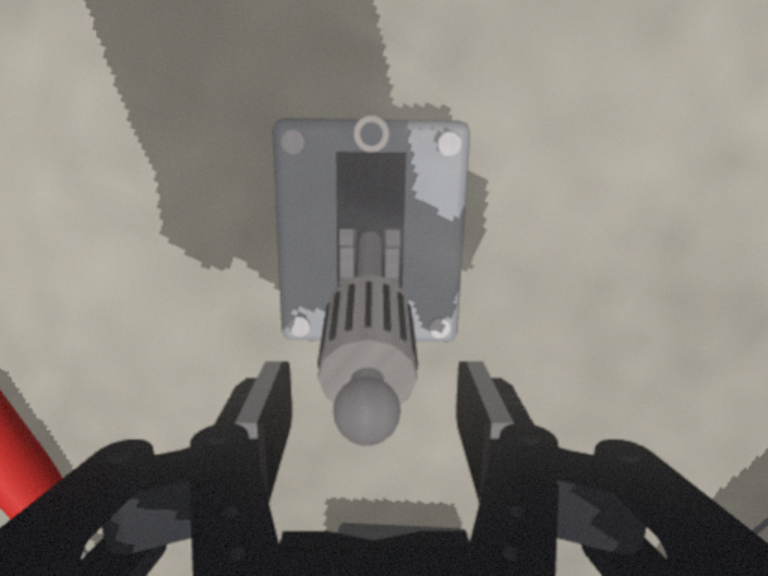

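The collar pin is past the gate but not yet down (ball (367,411), about 0.29 rad). I re-grip the collar at its middle and drive it outward and home.

```bash
python3 -m handwheel '[{"jaw":60,"delta_pos":[0.0234,-0.001,0],"turn":0},{"jaw":60,"delta_pos":[0.0234,-0.001,0.0055],"turn":0},{"jaw":60,"delta_pos":[0.0234,-0.001,0.0055],"turn":0},{"jaw":60,"delta_pos":[0.0234,-0.001,0.0055],"turn":0},{"jaw":15,"delta_pos":[0.0234,-0.001,0.0055],"turn":0},{"jaw":15,"delta_pos":[0.0234,-0.001,0.0055],"turn":0},{"jaw":15,"delta_pos":[0.0234,-0.001,0.0055],"turn":0},{"jaw":15,"delta_pos":[0.0234,-0.001,0.0055],"turn":0},{"jaw":15,"delta_pos":[0.0234,-0.001,0.0055],"turn":0}]' 40
python3 - <<'E'
from h import *
plan((.4790,.3747,.061),1.961)
c=calibration("wrist")
print(get_obs()["ft_force"],get_obs()["grip_width"]*85.4)
cv2.imwrite("pics/w30.png",cv2.resize(camera("wrist")[:,:,::-1],(768,576)))
e=np.array([np.cos(.39),np.sin(.39)]);n=np.array([.4645,.3687])
for th in(.4,.35,.3,.25,.2):
  print(th,[ (w2p(c,[*(n+e*r*np.sin(th)),.03+r*np.cos(th)])*1.5).round()[0].tolist() for r in (.036,.066,.076,.0825,.09)])
E
```

```text
clock: 36.15
position: [0.4798, 0.3744, 0.0614]
ee_rot: [-0.194, 0.981, 0.0, 0.0]
ft_force: [1.5, 0.9, 0.5]
grip_width: 0.271
pos [0.4798 0.3744 0.0614] yawY 1.962 tool z [ 5.e-04  5.e-04 -1.e+00] q7 1.32 t 36.15
shift [0.0007 0.0006 0.0004] turn 0.0003300745883806299
[1.51720185 0.94587305 0.51662385] 23.134249562817626
0.4 [[374.0, 381.0], [373.0, 470.0], [373.0, 507.0], [373.0, 533.0], [373.0, 567.0]]
0.35 [[374.0, 377.0], [373.0, 463.0], [373.0, 499.0], [373.0, 525.0], [373.0, 558.0]]
0.3 [[374.0, 373.0], [373.0, 455.0], [373.0, 490.0], [373.0, 515.0], [373.0, 547.0]]
0.25 [[374.0, 369.0], [373.0, 446.0], [373.0, 479.0], [373.0, 504.0], [373.0, 535.0]]
0.2 [[374.0, 364.0], [373.0, 436.0], [373.0, 468.0], [373.0, 491.0], [373.0, 521.0]]
```

View pics/w30.png

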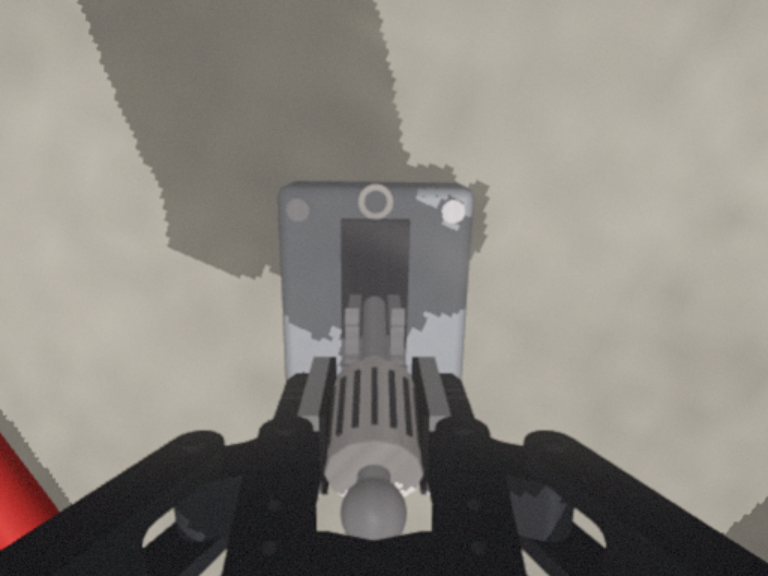

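```bash
python3 -m handwheel '[{"jaw":15,"delta_pos":[-0.003,0,0],"turn":0},{"jaw":15,"delta_pos":[-0.006,0,0.001],"turn":0},{"jaw":15,"delta_pos":[-0.008,0,0.002],"turn":0},{"jaw":15,"delta_pos":[-0.008,0,0.002],"turn":0},{"jaw":15,"delta_pos":[-0.008,0,0.002],"turn":0}]' 60
python3 - <<'E'
from h import *
plan((.4790,.3747,.061),1.961)
c=calibration("wrist")
print(get_obs()["ft_force"],get_obs()["grip_width"]*85.4)
cv2.imwrite("pics/w31.png",cv2.resize(camera("wrist")[:,:,::-1],(768,576)))
e=np.array([np.cos(.39),np.sin(.39)]);n=np.array([.4645,.3687])
for th in(.4,.35,.3,.25,.2):
  print(th,[ (w2p(c,[*(n+e*r*np.sin(th)),.03+r*np.cos(th)])*1.5).round()[0].tolist() for r in (.036,.066,.076,.0825,.09)])
E
```

```text
clock: 36.62
position: [0.4859, 0.3769, 0.0581]
ee_rot: [-0.194, 0.981, -0.0, -0.001]
ft_force: [-5.5, -1.1, -3.2]
grip_width: 0.261
pos [0.4859 0.3769 0.0581] yawY 1.962 tool z [-0.0023 -0.0014 -1.    ] q7 1.32 t 36.6167
shift [ 0.0072  0.0006 -0.0029] turn 0.00032236633401013404
[-5.48918577 -1.06014287 -3.23185886] 22.315541043683147
0.4 [[374.0, 366.0], [373.0, 456.0], [373.0, 493.0], [373.0, 520.0], [373.0, 554.0]]
0.35 [[374.0, 362.0], [373.0, 448.0], [373.0, 484.0], [373.0, 511.0], [373.0, 544.0]]
0.3 [[374.0, 358.0], [373.0, 439.0], [373.0, 474.0], [373.0, 500.0], [373.0, 533.0]]
0.25 [[374.0, 353.0], [373.0, 430.0], [373.0, 463.0], [373.0, 488.0], [373.0, 520.0]]
0.2 [[374.0, 348.0], [373.0, 420.0], [373.0, 451.0], [373.0, 475.0], [373.0, 505.0]]
```

View pics/w31.png

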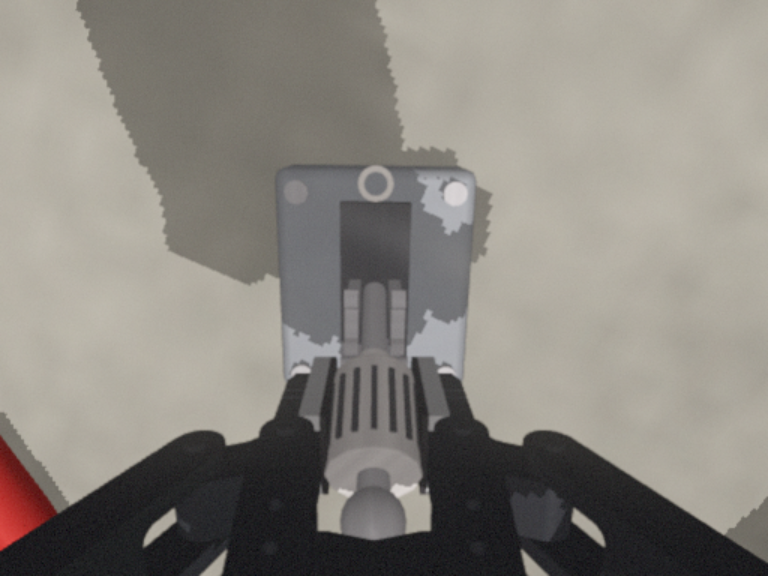

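```bash
python3 -m handwheel '[{"jaw":15,"delta_pos":[0,0,0.002],"turn":0},{"jaw":15,"delta_pos":[0.0005,0,0.003],"turn":0},{"jaw":15,"delta_pos":[0.0005,0,0.003],"turn":0},{"jaw":50,"delta_pos":[0.0005,0,0.003],"turn":0},{"jaw":60,"delta_pos":[0.0005,0,0.002],"turn":0},{"jaw":60,"delta_pos":[0.0005,0,0],"turn":0}]'
python3 - <<'E'
from h import *
o,p,r=tool();print(p,o["ft_force"])
c=calibration("wrist")
cv2.imwrite("pics/w32.png",cv2.resize(camera("wrist")[:,:,::-1],(768,576)))
e=np.array([np.cos(.39),np.sin(.39)]);n=np.array([.4645,.3687])
for th in(.4,.35,.3,.25,.2):
  print(th,[ (w2p(c,[*(n+e*r*np.sin(th)),.03+r*np.cos(th)])*1.5).round()[0].tolist() for r in (.036,.066,.076,.0825,.09)])
E
```

```text
clock: 37.17
position: [0.4873, 0.3774, 0.0599]
ee_rot: [-0.194, 0.981, 0.0, 0.001]
ft_force: [0.7, 0.7, -0.3]
grip_width: 0.678
[0.48734698 0.37743581 0.05991318] [ 0.73214242  0.65732357 -0.31118737]
0.4 [[374.0, 359.0], [374.0, 447.0], [374.0, 483.0], [374.0, 510.0], [374.0, 543.0]]
0.35 [[374.0, 355.0], [374.0, 439.0], [374.0, 474.0], [374.0, 500.0], [374.0, 533.0]]
0.3 [[374.0, 350.0], [374.0, 430.0], [374.0, 464.0], [374.0, 489.0], [374.0, 521.0]]
0.25 [[374.0, 346.0], [374.0, 421.0], [374.0, 453.0], [374.0, 477.0], [374.0, 508.0]]
0.2 [[374.0, 341.0], [374.0, 411.0], [374.0, 441.0], [374.0, 464.0], [374.0, 493.0]]
```

View pics/w32.png

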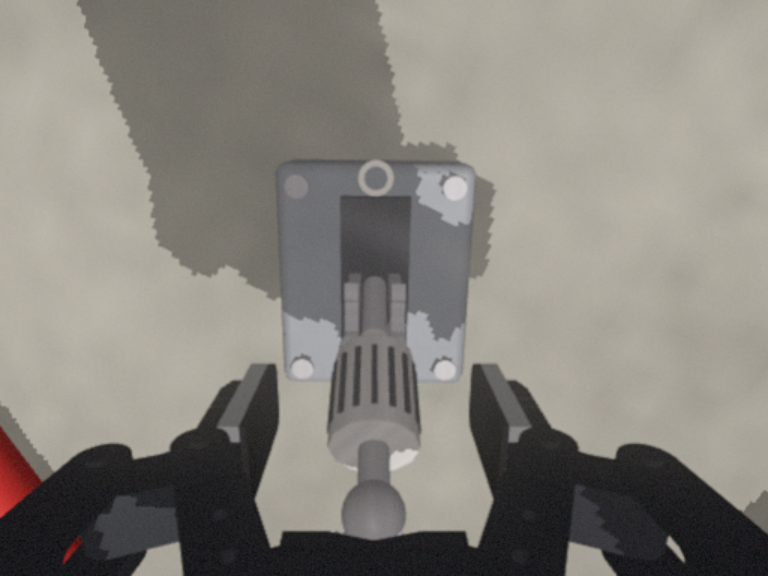

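The ball is now at (373,510), the 0.40 rad prediction, and the neck is exposed as at the start, so the collar is home. I rise to the original viewpoint to compare.

```bash
python3 -m handwheel '[{"jaw":60,"delta_pos":[0,0,-0.03],"turn":0},{"jaw":60,"delta_pos":[0,0,-0.07],"turn":0},{"jaw":60,"delta_pos":[-0.01,0.001,-0.11],"turn":0},{"jaw":60,"delta_pos":[-0.026,0.001,-0.15],"turn":0},{"jaw":60,"delta_pos":[-0.026,0.001,-0.19],"turn":0},{"jaw":60,"delta_pos":[-0.026,0.001,-0.19],"turn":0},{"jaw":60,"delta_pos":[-0.026,0.001,-0.19],"turn":0},{"jaw":60,"delta_pos":[-0.026,0.001,-0.19],"turn":0}]'
python3 - <<'E'
from h import *
plan((.511,.3848,.25),1.961)
c=calibration("wrist")
im=camera("wrist")
cv2.imwrite("pics/w33.png",cv2.resize(im[:,:,::-1],(768,576)))
a=cv2.resize(im[60:180,200:310,::-1],None,fx=3.5,fy=3.5,interpolation=cv2.INTER_CUBIC)
b=cv2.resize(cv2.resize(cv2.imread("pics/w2.png"),(512,384))[60:180,200:310],None,fx=3.5,fy=3.5,interpolation=cv2.INTER_CUBIC)
cv2.imwrite("pics/cmp.png",np.hstack([a,b]))
cv2.imwrite("pics/top9.png",cv2.resize(camera("top")[80:260,80:420,::-1],(792,420),interpolation=cv2.INTER_CUBIC))
cv2.imwrite("pics/scene9.png",cv2.resize(camera("scene")[:,:,::-1],(800,600)))
E
```

```text
clock: 37.88
position: [0.5101, 0.388, 0.2491]
ee_rot: [-0.194, 0.981, 0.0, 0.0]
ft_force: [0.2, 0.3, -1.4]
grip_width: 0.707
pos [0.5101 0.388  0.2491] yawY 1.962 tool z [ 4.e-04  5.e-04 -1.e+00] q7 1.31 t 37.8833
shift [ 0.0004 -0.0033 -0.0009] turn 0.000346736969852853
```

View pics/cmp.png

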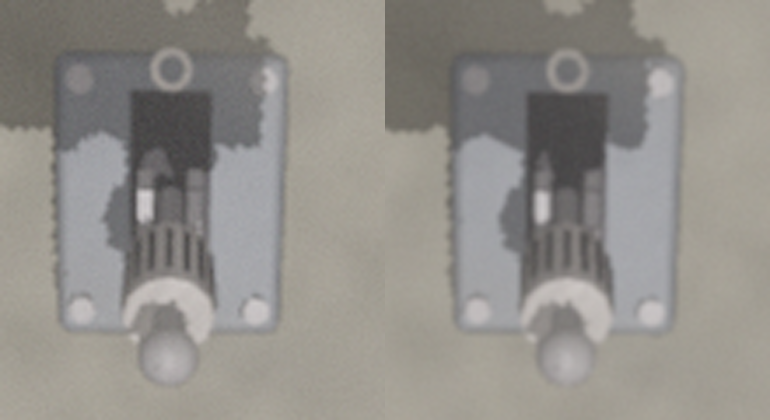

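View pics/top9.png

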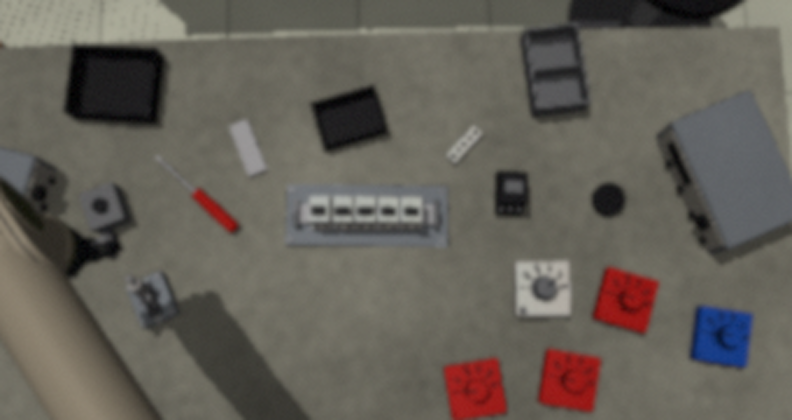

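View pics/scene9.png

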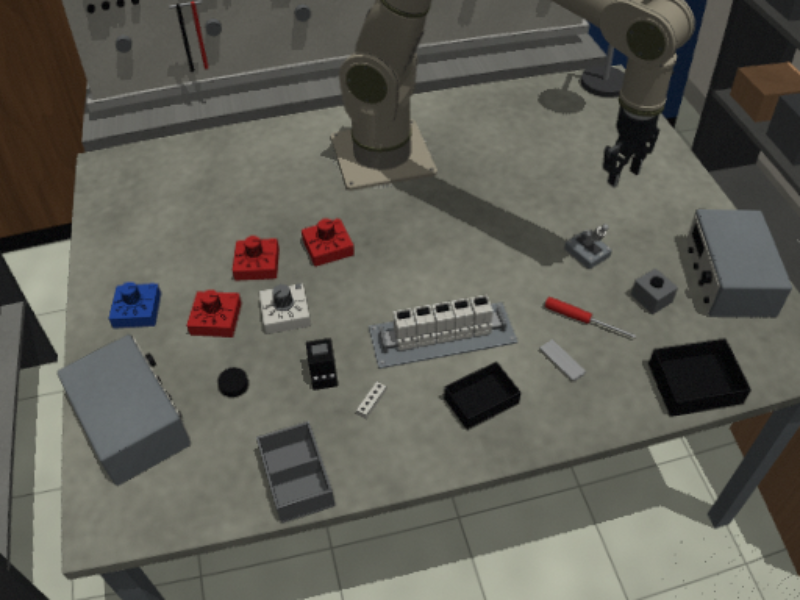

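The isolator looks the same now (left) as at the start (right). Last, a close look at the rail and sleeve in the scene view.

```bash
python3 - <<'E'
from h import *
im=camera("scene")
cv2.imwrite("pics/s10.png",cv2.resize(im[175:240,155:340,::-1],None,fx=4.3,fy=4.3,interpolation=cv2.INTER_CUBIC))
E
```

```text
(no output)
```

View pics/s10.png

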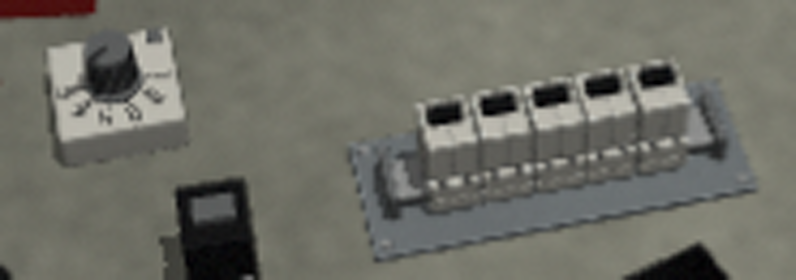

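All five breakers stand level and astride the rail between the end stops (crop 420..690), and the sleeve is as I set it. I hand in.

```bash
python3 -c "
from workcell import hand_in;print(hand_in())"
```

```text
the job is handed in; nothing more can be done
None
```

The job is handed in, done in the order asked and at about 38 s on the clock:
- **Isolator off:** I lifted the collar, swung the lever to its ring mark and saw the collar drop home.
- **Breakers:** all five are upright and fully down on the rail, side by side about 40 mm apart between the end stops. The tool height at contact matched feet about 12 mm above the bench each time.
- **Trip sleeve:** I turned it from 2 to 5, and the pointer read 5 after I let go.
- **Isolator on:** I lifted the collar again, swung the lever back to on and the collar went home.

**Slip:** on the return swing the collar slipped in the fingers. The lever stopped at about 0.3 rad, past the gate but with the collar not down. I gripped it again, pushed it to its end at 0.40 rad and let the collar go home.

**Last checks:** the isolator looks the same as at the start (lever on, collar home). All five breakers are on the rail and none are loose. The other things on the bench look unmoved in the pictures; I did not measure them. No check disagreed at the end.

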